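Turn over fastener canisters on the latch cradle

TASK

The fasteners in the closed steel canisters have packed solid. One canister at a time, from the shortest to the tallest, set the cradle of the turnover stand upright, slide the canister's foot along the rail until the catch clicks up behind it, crank it right over to the far stop and back upright, then press the catch, draw the canister off the rail and stand it in the blue trough. Finish with the cradle upright and every canister standing in the trough, and do not disturb the other things on the bench.

Things in the scene. Friction and masses are not known exactly. Their poses are not given: they have to be found in the camera images.
- can_short: Shortest canister: closed steel canister, grey lid. Foot plate 70 (x) x 80 (y) x 8 mm; body 50 x 50 mm; on the lid a grip fin 14 mm thick (x), 50 mm long (y), 30 mm high, top edge 80 mm above the foot's underside (lid top 50 mm). 200 g (+-25%), a 30 to 60 N grip suits it. Origin: centre of the foot's underside; z up, y along fin and foot length (ends alike).
- can_medium: Middle-height canister: closed steel canister, grey lid. Foot plate 70 (x) x 80 (y) x 8 mm; body 50 x 50 mm; on the lid a grip fin 14 mm thick (x), 50 mm long (y), 30 mm high, top edge 100 mm above the foot's underside (lid top 70 mm). 250 g (+-25%), a 30 to 60 N grip suits it. Origin: centre of the foot's underside; z up, y along fin and foot length (ends alike).
- can_tall: Tallest canister: closed steel canister, grey lid. Foot plate 70 (x) x 80 (y) x 8 mm; body 50 x 50 mm; on the lid a grip fin 14 mm thick (x), 50 mm long (y), 30 mm high, top edge 120 mm above the foot's underside (lid top 90 mm). 300 g (+-25%), a 30 to 60 N grip suits it. Origin: centre of the foot's underside; z up, y along fin and foot length (ends alike).
- stand: Turnover stand bolted to the bench: grey base 170 (x) x 210 (y) x 12 mm and one pedestal, 154 mm high, which carries a swinging aluminium cradle with a slide rail and a crank. Origin on the bench straight below the seat of the upright cradle; y level, along turning axis and rail, from the rail's mouth to pedestal and crank; z up.
- seat (a point): Point on the cradle's rail floor under the middle of a latched canister's foot (a foot fits with origin here, its 80 mm along y). Turns with the cradle; axes as the stand's when upright: y is the way a canister is pushed in. Then 80 mm above the bench, turning axis 50 mm above it, back plate at y = +55 mm, 68 mm high above it.
- mouth (a point): Middle of the rail floor at the lips' start, 42 mm before the seat; seat's axes. From here to the back plate: a channel 74 mm wide, 12 mm high, with lips over both edges (58 mm clear between, tops 17 mm up). Before it, for 85 mm, two strips at floor height, x = 21 to 39 mm each side, with flared guides; the lips flare up for 17 mm. A foot with its middle 65 mm or more before it lifts free.
- ejector (a joint): Spring plunger at the rail's end, m pressed: 0 free, 0.015 full; 3 to 5 N, damped; rail slick. It meets the foot at y = -11 mm (y of the canister from the seat). At y = -2 mm the catch snaps up behind the foot; hard stop at +4 mm; let go, it rests near -2 mm. When the catch is pressed, it pushes the foot out to about -11 mm; then the foot holds the catch down and can be drawn out along -y.
- pad (a point): Middle of the flat steel catch top, the pad to press: 36 (x) x 63 (y) mm, between the runways, 80 mm before the seat, 8.5 mm above the floor when up. Axes as the seat's. A ramp at its outer end lets a foot ride it down (1.5 to 2.5 N). Press straight down till flush with the runways, about 8.5 mm (up to 5 N with a canister leaning on it).
- catch (a joint): How far the catch is pressed down, m: 0 sprung up, 0.0105 fully down; at 0.0085 it is flush with the rail floor and lets a canister go. Pushed in by its fin, a canister leans forward up to 0.05 rad in the channel (up to 6 mm at the fin): push on that much more to make it click.
- cradle (a joint): Angle of the cradle, rad: 0 upright (at its stop), 3.14 right over, upside down (at the other stop). Stays where left (friction 0.2 N m); starts part turned. Positive is about the stand's +y axis: the upright cradle's top goes to +x.
- handle (a point): Middle of the black crank handle: a freely spinning sleeve, 22 mm across, 90 mm long, parallel to the stand's y, clear all round; 55 mm from the turning axis (130 mm above the bench) and 178 mm along y from the seat. Angle 0: level with the axis on the -x side; half turn: straight above it; 3.14: level on the +x side. Its orientation means nothing.
- trough_in (a point): Centre of the inner floor of the blue plastic trough, open above: inside 285 (x) x 105 (y) mm, walls 4.5 mm thick, rim 40 mm above this floor. Room for three canisters in a row along x, fins either way. z up; the floor is 4.5 mm above the bench.
- wrench: bystander: steel wrench lying on the bench. Origin: underside centre (tools: as they lie). Leave alone.
- flange: bystander: flat steel ring 90 mm across, 16 mm high. Origin: underside centre (tools: as they lie). Leave alone.
- oilcan: bystander: grey can, 60 mm across, 150 mm high. Origin: underside centre (tools: as they lie). Leave alone.
- collar: bystander: steel collar, 68 mm across, 50 mm high. Origin: underside centre (tools: as they lie). Leave alone.
- carton: bystander: cardboard carton 90 x 130 x 60 mm. Origin: underside centre (tools: as they lie). Leave alone.
- cup: bystander: steel cup, 84 mm across, 100 mm high. Origin: underside centre (tools: as they lie). Leave alone.
- driver: bystander: screwdriver lying on the bench. Origin: underside centre (tools: as they lie). Leave alone.
Things that resemble listed ones, but are neither listed nor needed, are in the scene too. What is shaped like the can_medium but turquoise is not meant.

How it is judged:
By the outcome, as a careful person would: the job done as asked, in the order asked, and still so for the second after the job is handed in, with the robot touching nothing.
Of can_short, can_medium, can_tall only 2 to 3 are there at a start; the rules pass over those that are not, and their reading is None.
At some moment in a run one of can_short, can_medium, can_tall may be knocked a few centimetres aside while the robot is not near it.
Once in a run the grip may slacken for a moment while it holds something.
It also fails if it takes over 210 s, if anything falls off the work surface, if the arm or the gripper's body presses on something with over 40 N, if the wrist force passes 120 N, or if a joint passes its speed limit or range.

ROBOT

A 6-joint arm with a two-finger parallel gripper is mounted at the origin on the work surface. World frame = base frame: x ahead of the robot, y to its left, z up, the work surface at z = 0. Lengths are in m, angles in degrees, forces in N, time in s.
With the tool pointing down it reaches from about 0.275 to 1 m from the base axis. Payload 8.4 kg.
Tool frame: the origin (TCP) lies midway between the tips of the shut fingers; the grasp point (between the pads) lies 19 mm behind it; z points along the fingers, y is the line along which they close (so a half turn about z gives the same grasp; the last joint's range is limited). The gripper opens to 85 mm and grips with 20 to 120 N. Pads are 22 mm wide; open, the fingers measure 114 mm over their backs; the gripper's body (76 mm by 85 mm) begins 54 mm behind the grasp point. The pads swing forward as they close: fully open they stand 13 mm farther back than shut.
Start: joints at [-66.028, 20.225, 93.587, -0, 66.188, -0.138], TCP at [0.255, -0.57, 0.231] pointing down, gripper open.
Joint ranges: [-150.9, 150.9], [-52.94, 120.26], [3.33, 152.33], [-74.26, 254.26], [0, 154.13], [-172.89, 172.89]. Speed limits (degrees/s): [127.2, 127.2, 159.86, 180, 180, 180].

INTERFACE

Orientations are given as a 3x3 rotation matrix whose columns are the frame's x, y, z axes.
In Python, from rig import telemetry, viewer, hand_in gives the robot as it stands. The module is installed in compiled form; this text tells all that it offers.
- The arm moves only by the shell command python3 -m inch 'ROWS' [FORCE]. ROWS is JSON, a list of rows, each a list of 5 numbers: the closure, from -1 (fully open) to 1 (shut), so that 0 is half open, then the shift along the tool's x, y, z scaled (see below), then the turn about the tool's z scaled (see below). A call has exactly 5 rows; each row shifts and turns the commanded pose from where the row before left it, along the tool's axes as they then stand; what a row does not reach is not made up. The controller multiplies each number of a shift by 20 mm and each number of a turn by 0.12 rad. A row lasts 1/8 s, in which the tool goes at most 62.5 mm and 10.7 degrees, less where a joint would pass 70% of its speed; a pose out of reach is approached as far as the arm can. A call with a number of a shift or a turn outside -1 to 1 is refused whole. A call with a gripper value outside its range is refused whole. The fingers move at their own pace and stop on an object; FORCE is the grip in N (left out, the last holds). Time passes only in rows, so rows that do not move let the fingers close, or fill a call up. It gives the time, the measured TCP pose, the force, the opening and the grip force at its end, in the units of the state.
- telemetry.read_state(): the state, without advancing time (a new reading comes with each control period).
- viewer.read_camera(name): name is "scene" or "top" or "wrist"; returns a dict with "pixels" (384x512x3 uint8, red, green, blue), "mtx" (3x3 intrinsics, pixels), "origin" and "rotation" of the camera in the world; the wrist camera has in their place "tool_from_camera" (4x4, takes a point from camera to tool coordinates, whose origin is the TCP and whose axes are the flange's). Camera axes: x right, y up, looking along -z (the intrinsics and any distortion apply to the point x, -y, -z); pixel columns grow to the right and rows downward; lengths in m; the calibration is good to about 2 mm. A picture is of the moment at which its call begins: read the wrist's pose just before it. There is no depth.
- hand_in(): hands the job in; it is judged then, once.
The state is a dict: "time_s": time; "joint_pos": joint angles; "qd": joint speeds; "joint_torque": joint torques, N m; "ee_pos": TCP position; "ee_rot": TCP orientation; "ft_force": force on the tool from outside, world axes, zero at the start; "wrist_torque": the same for the moment, N m; "finger_gap": opening from 0.0 (shut) to 1.0 (fully open); "finger_force": force on a finger pad.
Only numpy, scipy, OpenCV 4.12 (cv2) and the standard library are available. Lean on these libraries where they do the work, as an engineer would, in place of code of your own. Each camera call takes 0.05 s, during which the arm holds its last target. There are 200 camera calls.

## Working session

There is one attempt and no reset: what is moved stays moved. The work goes in short steps, Python scripts to look and compute and a shell command to move; the robot and the scene stay as the last step left them, time stands still between calls to the robot, and variables do not carry over. Pictures are saved under pics/ and viewed, at most 14 in all, crops included, and the job is handed in when it is done.

```bash
mkdir -p pics; python3 - <<'E'
from rig import telemetry, viewer
import cv2,numpy as np
s=telemetry.read_state();print(s)
for n in("scene","top"):
    c=viewer.read_camera(n);cv2.imwrite(f"pics/{n}0.png",c["pixels"][:,:,::-1]);print(n,c["mtx"],c["origin"],c["rotation"],[k for k in c])
    np.savez(f"{n}0.npz",**{k:np.array(v) for k,v in c.items()})
E
```

```text
{'time_s': 0.0, 'joint_pos': array([-6.60268338e+01,  2.02641369e+01,  9.36269896e+01,  6.61632086e-05,
        6.61872837e+01, -1.37803478e-01]), 'qd': array([ 0.03229449, -0.03200722, -0.05248248, -0.02625092, -0.00822032,
       -0.04876747]), 'joint_torque': array([ 9.14832508e-04, -6.05247331e+01, -3.42060828e+01,  2.28018948e-06,
        9.48176341e-03, -2.86255329e-05]), 'ee_pos': array([ 0.25512938, -0.57006032,  0.23055927]), 'ee_rot': array([[ 9.12756175e-01,  4.08504415e-01, -5.55074711e-04],
       [ 4.08504793e-01, -9.12755318e-01,  1.25089140e-03],
       [ 4.34726676e-06, -1.36850953e-03, -9.99999064e-01]]), 'ft_force': array([ 0.01647271,  0.88578692, -0.18231462]), 'wrist_torque': array([ 0.02138658,  0.01254168, -0.03172145]), 'finger_force': 0.0, 'finger_gap': 0.9988482071910614}
scene [[381.36981424   0.         260.73533284]
 [  0.         381.36981424 192.41838705]
 [  0.           0.           1.        ]] [1.01489179 0.92729359 1.10406815] [[-0.8945917  -0.3093743   0.3224798 ]
 [ 0.44665787 -0.64197894  0.62318519]
 [ 0.01422776  0.70153445  0.7124935 ]] ['pixels', 'mtx', 'origin', 'rotation']
top [[402.68535526   0.         251.32427342]
 [  0.         402.68535526 191.40683977]
 [  0.           0.           1.        ]] [0.38216248 0.00349444 1.35488953] [[ 0.02764508  0.9903669  -0.13568037]
 [-0.99959064  0.0263879  -0.01105588]
 [-0.00736906  0.13593047  0.99069097]] ['pixels', 'mtx', 'origin', 'rotation']
```

View pics/scene0.png

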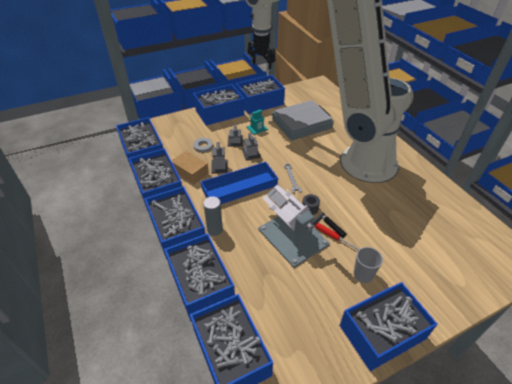

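View pics/top0.png

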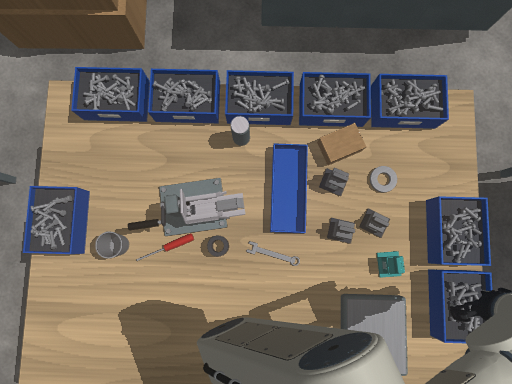

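The scene shows the stand (scene 293,225), the trough (240,183), three grey canisters (218,157; 250,148; 235,135) and the turquoise decoy (257,122). In the top view the trough is at (289,188), the canisters at (335,180), (341,230) and (375,222), and the stand base at (195,207).

```bash
python3 - <<'E'
import cv2
t=cv2.imread("pics/top0.png");cv2.imwrite("pics/c1.png",cv2.resize(t[130:280,150:410],None,fx=3,fy=3,interpolation=cv2.INTER_CUBIC))
E
```

```text
(no output)
```

View pics/c1.png

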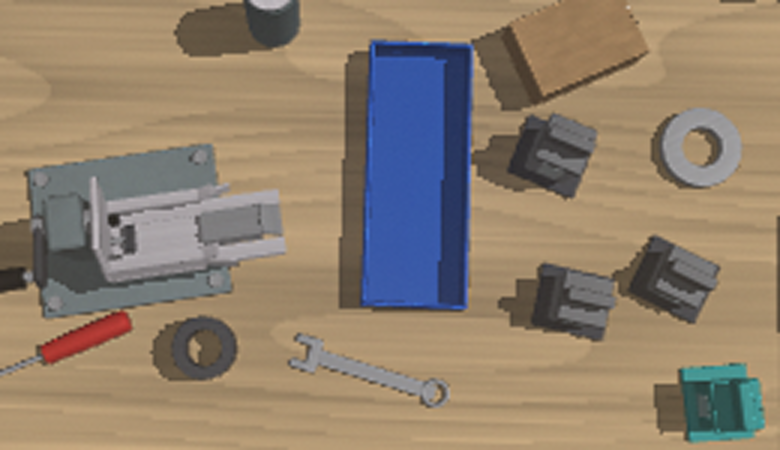

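Enlarged top view: stand base corners are at crop (27,168), (213,145), (232,292), (45,317), with the mouth to the right. The trough rim is at (372,42), (472,44), (467,309), (362,306). The canisters are near (552,152), (575,300) and (675,280), the handle near (10,279).

```bash
cat > h.py <<'E'
import numpy as np, cv2
from rig import telemetry, viewer
def wcam(name,save=None):
    s=telemetry.read_state(); c=viewer.read_camera(name)
    K=np.array(c["mtx"])
    if name=="wrist":
        T=np.eye(4);T[:3,:3]=s["ee_rot"];T[:3,3]=s["ee_pos"];M=T@np.array(c["tool_from_camera"]);o,R=M[:3,3],M[:3,:3]
    else: o,R=np.array(c["origin"]),np.array(c["rotation"])
    if save: cv2.imwrite(f"pics/{save}.png",c["pixels"][:,:,::-1]); np.savez(f"{save}.npz",K=K,o=o,R=R)
    return c["pixels"],K,o,R
def load(n):
    d=np.load(n+".npz")
    return (d["K"],d["o"],d["R"]) if "K" in d else (d["mtx"],d["origin"],d["rotation"])
def ray(cam,uv):
    K,o,R=cam; d=np.array([(uv[0]-K[0,2])/K[0,0],-(uv[1]-K[1,2])/K[1,1],-1.0]); return o,R@d
def onz(cam,uv,z):
    o,d=ray(cam,uv); return o+d*(z-o[2])/d[2]
def proj(cam,p):
    K,o,R=cam; q=R.T@(np.array(p)-o); return K[0,2]-K[0,0]*q[0]/q[2], K[1,2]+K[1,1]*q[1]/q[2]
def tri(c1,u1,c2,u2):
    o1,d1=ray(c1,u1);o2,d2=ray(c2,u2);A=np.stack([d1,-d2],1);t=np.linalg.lstsq(A,o2-o1,rcond=None)[0]
    a,b=o1+d1*t[0],o2+d2*t[1];return (a+b)/2,np.linalg.norm(a-b)
def delta(p,yaw=None):
    """yaw = world azimuth (deg) of tool y axis (mod 180). Prints total shift in row units (tool axes now), turn units"""
    s=telemetry.read_state();R=s["ee_rot"];d=R.T@(np.array(p)-s["ee_pos"])/.02
    a=np.degrees(np.arctan2(R[1,1],R[0,1]));t=0
    if yaw is not None:
        w=(yaw-a+90)%180-90; t=-np.radians(w)/.12   # tool z down
    print("t%.1f"%s["time_s"],"tcp",s["ee_pos"].round(4),"yaw %.1f"%a,"| shift units (current axes)",d.round(2),"turn units",round(t,2),"q6 %.0f"%s["joint_pos"][5])
np.set_printoptions(suppress=True,precision=4)
E
python3 - <<'E'
from h import *
c=load("top0");f=lambda x,y:(150+x/3,130+y/3)
def P(n,l,z):
    p=np.array([onz(c,f(*q),z)[:2] for q in l]);print(n,p.round(3).tolist(),"mean",p.mean(0).round(4),"sides",np.linalg.norm(p-np.roll(p,-1,0),axis=1).round(3));return p
b=P("base",[(27,168),(213,145),(232,292),(45,317)],.012)
e=(b[0]-b[1])+(b[3]-b[2]);print("y axis az",np.degrees(np.arctan2(e[1],e[0])))
P("rim",[(372,42),(472,44),(467,309),(362,306)],.0445)
P("cans",[(552,152),(575,300),(675,280)],.03)
P("handle",[(10,279)],.13)
d=np.load("top0.npz")
E
```

```text
base [[0.576, 0.331], [0.608, 0.122], [0.443, 0.095], [0.41, 0.301]] mean [0.5094 0.2122] sides [0.211 0.167 0.209 0.169]
y axis az 98.91210639157383
rim [[0.723, -0.053], [0.724, -0.164], [0.431, -0.161], [0.431, -0.048]] mean [ 0.5771 -0.1067] sides [0.111 0.293 0.113 0.293]
cans [[0.607, -0.256], [0.444, -0.281], [0.469, -0.39]] mean [ 0.5066 -0.3088] sides [0.165 0.112 0.193]
handle [[0.445, 0.313]] mean [0.445  0.3126] sides [0.]
```

```bash
python3 - <<'E'
from h import *
delta((.48,-.30,.45),8.9)
delta((.48,-.30,.45),-90)
E
```

```text
t0.1 tcp [ 0.2551 -0.5701  0.2306] yaw -65.9 | shift units (current axes) [ 15.78  -7.75 -10.96] turn units -10.88 q6 -0
t0.1 tcp [ 0.2551 -0.5701  0.2306] yaw -65.9 | shift units (current axes) [ 15.78  -7.75 -10.96] turn units 3.51 q6 -0
```

```bash
python3 -m inch '[[-1,1,-0.5,-1,0],[-1,1,-0.5,-1,0],[-1,1,-0.5,-1,0],[-1,1,-0.5,-1,0],[-1,1,-0.5,-1,0]]' >/dev/null; python3 -m inch '[[-1,1,-0.5,-1,0],[-1,1,-0.5,-1,0],[-1,1,-0.5,-1,0],[-1,1,-0.5,-1,0],[-1,1,-0.5,-1,0]]' >/dev/null; python3 -m inch '[[-1,1,-0.5,-0.5,0],[-1,1,-0.5,-0.5,0],[-1,1,-0.5,0,0],[-1,1,-0.5,0,0],[-1,0.8,-0.2,0,0]]'
python3 -m inch '[[-1,0,0,0,-1],[-1,0,0,0,-1],[-1,0,0,0,-1],[-1,0,0,0,-1],[-1,0,0,0,-1]]' >/dev/null;python3 -m inch '[[-1,0,0,0,-1],[-1,0,0,0,-1],[-1,0,0,0,-1],[-1,0,0,0,-1],[-1,0,0,0,-1]]' >/dev/null;python3 -m inch '[[-1,0,0,0,-0.88],[-1,0,0,0,0],[-1,0,0,0,0],[-1,0,0,0,0],[-1,0,0,0,0]]'
python3 - <<'E'
from h import *
delta((.48,-.30,.45),8.9)
wcam("wrist","w1")
c=load("w1");print(c[1],c[2]);print([ (onz(c,u,0)[:2]).round(3) for u in ((0,0),(511,0),(511,383),(0,383))])
E
```

```text
time_s: 1.98
ee_pos: [0.4674, -0.3168, 0.4519]
ee_rot: [[0.912, 0.409, 0.0], [0.409, -0.912, -0.0], [0.0, 0.0, -1.0]]
ft_force: [-1.2, -0.1, -0.8]
finger_gap: 0.995
finger_force: 0.0
time_s: 3.85
ee_pos: [0.4667, -0.3181, 0.4513]
ee_rot: [[-0.154, 0.988, 0.0], [0.988, 0.154, -0.0], [-0.0, -0.0, -1.0]]
ft_force: [0.2, -0.1, -0.1]
finger_gap: 1.0
finger_force: 0.0
t3.9 tcp [ 0.4667 -0.3181  0.4513] yaw 8.9 | shift units (current axes) [0.79 0.8  0.07] turn units -0.0 q6 -43
[ 0.4546 -0.2391  0.5938] [[ 0.9882 -0.1456 -0.0476]
 [ 0.1532  0.9378  0.3114]
 [-0.0007 -0.315   0.9491]]
[array([-0.029, -0.134]), array([0.894, 0.009]), array([ 1.317, -0.89 ]), array([-0.153, -1.119])]
```

View pics/w1.png

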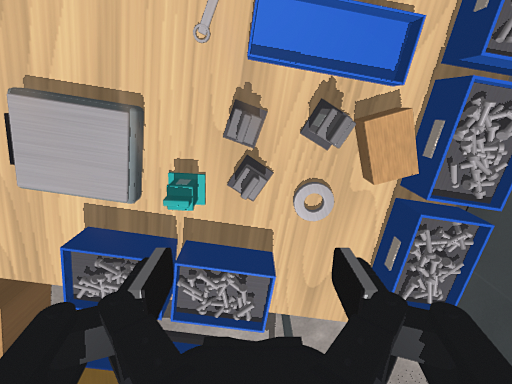

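The wrist view shows the three grey canisters at (245,120), (327,123) and (250,177), the decoy at (185,190), and the trough at the top. I'll enlarge that part.

```bash
python3 - <<'E'
import cv2
t=cv2.imread("pics/w1.png");cv2.imwrite("pics/c2.png",cv2.resize(t[70:210,200:380],None,fx=4,fy=4,interpolation=cv2.INTER_CUBIC))
E
```

```text
(no output)
```

View pics/c2.png

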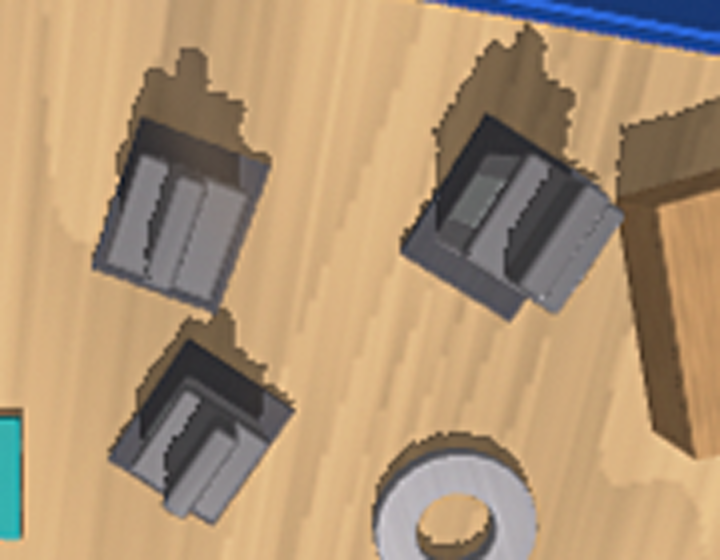

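Crop of the wrist view: A's foot corners are (143,120), (268,158), (213,312), (95,268). B's are (487,115), (402,250), (512,322), and C's are (190,340), (293,408), (110,460). The fin tops are displaced from the feet, which gives the heights.

```bash
python3 - <<'E'
from h import *
c=load("w1");f=lambda x,y:(200+x/4,70+y/4)
t=load("top0")
for n,l in dict(A=[(143,120),(268,158),(95,268)],B=[(402,250),(512,322),(487,115)],C=[(190,340),(293,408),(110,460)]).items():
    p=np.array([onz(c,f(*q),.008) for q in l]); s=p-p[0]; L=np.linalg.norm(s,axis=1)
    ctr=(p[1]+p[2])/2; e=s[2]
    print(n,ctr.round(4)[:2],"sides",L[1:].round(4),"fin az %.1f / from short side %.1f"%(np.degrees(np.arctan2(e[1],e[0])),np.degrees(np.arctan2(s[1,1],s[1,0]))+90))
    u=e/L[2]
    for h in(.08,.1,.12):
        for k in(.025,-.025):
            q=ctr+u*k;q[2]=h;x=proj(c,q);y=proj(t,q);print("  h",h,"w crop",((np.array(x)-(200,70))*4).round(),"top crop",((np.array(y)-(150,130))*3).round())
E
```

```text
A [ 0.4458 -0.2823] sides [0.0653 0.0775] fin az -101.1 / from short side 82.7
  h 0.08 w crop [158. 278.] top crop [610. 302.]
  h 0.08 w crop [195. 171.] top crop [563. 291.]
  h 0.1 w crop [156. 284.] top crop [615. 301.]
  h 0.1 w crop [194. 173.] top crop [567. 290.]
  h 0.12 w crop [154. 290.] top crop [620. 300.]
  h 0.12 w crop [193. 175.] top crop [571. 289.]
B [ 0.6086 -0.2609] sides [0.0708 0.0766] fin az 68.4 / from short side 67.0
  h 0.08 w crop [572. 185.] top crop [544. 134.]
  h 0.08 w crop [507. 282.] top crop [588. 152.]
  h 0.1 w crop [587. 187.] top crop [548. 131.]
  h 0.1 w crop [519. 288.] top crop [592. 149.]
  h 0.12 w crop [602. 189.] top crop [552. 127.]
  h 0.12 w crop [531. 295.] top crop [597. 146.]
C [ 0.4739 -0.3962] sides [0.0668 0.0799] fin az -114.9 / from short side 65.1
  h 0.08 w crop [171. 514.] top crop [717. 283.]
  h 0.08 w crop [229. 431.] top crop [673. 262.]
  h 0.1 w crop [170. 527.] top crop [723. 282.]
  h 0.1 w crop [229. 443.] top crop [679. 261.]
  h 0.12 w crop [169. 542.] top crop [730. 281.]
  h 0.12 w crop [230. 455.] top crop [685. 259.]
```

```bash
python3 - <<'E'
from h import *
delta((.474,-.396,.16),-24.9)
E
python3 -m inch '[[-0.2,0,0,0,1],[-0.2,0,0,0,1],[-0.2,0,0,0,1],[-0.2,0,0,0,1],[-0.2,0,0,0,0.92]]' >/dev/null
python3 - <<'E'
from h import *
delta((.474,-.396,.16),-24.9)
E
```

```text
t3.9 tcp [ 0.4667 -0.3181  0.4513] yaw 8.9 | shift units (current axes) [-3.9  -0.24 14.57] turn units 4.91 q6 -43
t4.5 tcp [ 0.4666 -0.3181  0.4513] yaw -25.2 | shift units (current axes) [-3.37  1.99 14.56] turn units -0.04 q6 -9
```

```bash
python3 -m inch '[[-0.2,-0.4,0.2,1,0],[-0.2,-0.4,0.2,1,0],[-0.2,-0.4,0.2,1,0],[-0.2,-0.4,0.2,1,0],[-0.2,-0.4,0.2,1,0]]' >/dev/null
python3 -m inch '[[-0.2,-0.4,0.2,1,0],[-0.2,-0.4,0.2,1,0],[-0.2,-0.4,0.2,1,0],[-0.2,-0.2,0.2,1,0],[-0.2,0,0.2,1,0]]' >/dev/null
python3 -m inch '[[-0.2,0,0,1,0],[-0.2,0,0,1,0],[-0.2,0,0,1,0],[-0.2,0,0,1,0],[-0.2,0,0,0.4,0]]' >/dev/null
python3 - <<'E'
from h import *
delta((.474,-.396,.16),-24.9)
wcam("wrist","w2");t=wcam("top","t2")
E
```

```text
t6.4 tcp [ 0.474  -0.396   0.1616] yaw -24.9 | shift units (current axes) [-0.    0.    0.08] turn units 0.0 q6 -15
```

View pics/w2.png

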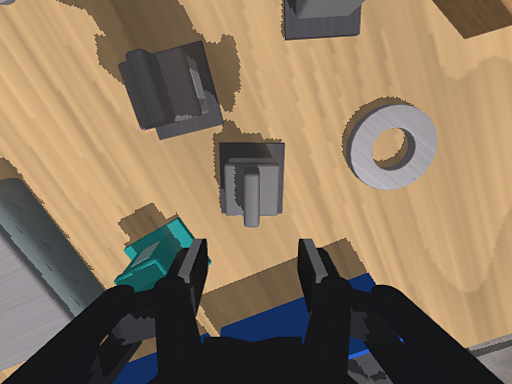

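The wrist view from 16 cm has C straight ahead. The fin top spans (245,170) to (259,226), its foot is at (219–285,143), and the finger pads sit symmetric about column 252. A, with its wide fin, is at (150,90).

```bash
python3 - <<'E'
from h import *
c=load("w2");print(c[1])
for z in(.08,.1):
    p=[onz(c,u,z) for u in((245,172),(259,172),(245,225),(259,225))];m=np.mean(p,0);e=p[2]-p[0]
    print(z,m.round(4),"len",np.linalg.norm(e).round(4),np.linalg.norm(p[1]-p[0]).round(4))
p=[onz(c,u,.008) for u in((219,143),(285,143))];print("foot back mid",np.mean(p,0),p[1]-p[0],np.linalg.norm(p[1]-p[0]))
# expected pixel of A, fin end
a=np.array([.4458,-.2823]);
for az in(80,):
  u=np.array([np.cos(np.radians(az)),np.sin(np.radians(az))]);v=np.array([-u[1],u[0]])
  for h in(.1,.12):print(h,[np.round(proj(c,[*(a+i*.025*u+j*.007*v),h])) for i,j in((1,1),(1,-1),(-1,1),(-1,-1))])
delta(m-[0,0,.026],None)
E
```

```text
[ 0.5088 -0.3237  0.3041]
0.08 [ 0.4747 -0.3948  0.08  ] len 0.048 0.0116
0.1 [ 0.4777 -0.3885  0.1   ] len 0.0438 0.0106
foot back mid [ 0.4904 -0.3604  0.008 ] [ 0.0634 -0.0295  0.    ] 0.06990703506748716
0.1 [array([120.,  49.]), array([140.,  43.]), array([149., 124.]), array([167., 119.])]
0.12 [array([105.,  43.]), array([127.,  36.]), array([137., 127.]), array([158., 121.])]
t6.5 tcp [ 0.4741 -0.3962  0.1622] yaw -24.9 | shift units (current axes) [0.43 0.01 4.41] turn units 0 q6 -15
```

C is the short one, A the medium and B the tall. Descending to grip.

```bash
python3 -m inch '[[-0.2,0,0,1,0],[-0.2,0,0,1,0],[-0.2,0,0,1,0],[-0.2,0,0,1,0],[-0.2,0,0,1,0]]' 45 >/dev/null
python3 -m inch '[[-0.2,0,0,0.4,0],[-0.2,0,0,0,0],[1,0,0,0,0],[1,0,0,0,0],[1,0,0,0,0]]' 45
python3 -m inch '[[1,0,0,0,0],[1,0,0,-1,0],[1,0,0,-1,0],[1,0,0,-1,0],[1,0,0,-1,0]]' 45
python3 -m inch '[[1,0,0,-1,0],[1,0,0,-1,0],[1,0,0,-1,0],[1,0,0,-1,0],[1,0,0,0,0]]' 45 >/dev/null
python3 - <<'E'
from h import *
c=load("top0");f=lambda x,y:(150+x/3,130+y/3)
delta((.474,-.396,.16),8.9)
E
```

```text
time_s: 7.75
ee_pos: [0.4744, -0.3967, 0.0556]
ee_rot: [[0.421, 0.907, 0.0], [0.907, -0.421, -0.0], [-0.0, 0.0, -1.0]]
ft_force: [-0.7, 1.1, -2.9]
finger_gap: 0.153
finger_force: 47.0
time_s: 8.38
ee_pos: [0.4746, -0.3969, 0.1375]
ee_rot: [[0.421, 0.907, 0.001], [0.907, -0.421, -0.001], [-0.0, 0.001, -1.0]]
ft_force: [0.4, -1.6, -2.7]
finger_gap: 0.155
finger_force: 47.0
t9.0 tcp [ 0.4752 -0.3974  0.2181] yaw -24.9 | shift units (current axes) [ 0.04 -0.1   2.9 ] turn units -4.92 q6 -15
```

The cradle has to be uprighted first, so I put the can back down.

```bash
python3 -m inch '[[1,0,0,1,0],[1,0,0,1,0],[1,0,0,1,0],[1,0,0,1,0],[1,0,0,1,0]]' >/dev/null
python3 -m inch '[[1,0,0,1,0],[1,0,0,1,0],[1,0,0,0.8,0],[1,0,0,0.25,0],[1,0,0,0,0]]'
python3 -m inch '[[0,0,0,0,0],[-0.2,0,0,0,0],[-0.2,0,0,-1,0],[-0.2,0,0,-1,0],[-0.2,0,0,-1,0]]' >/dev/null
python3 -m inch '[[-0.2,0,0,-1,0],[-0.2,0,0,-1,0],[-0.2,0,0,-1,0],[-0.2,0,0,-1,0],[-0.2,0,0,-1,0]]' >/dev/null
python3 -m inch '[[-0.2,0,0,-1,-1],[-0.2,0,0,-1,-1],[-0.2,0,0,-1,-1],[-0.2,0,0,-1,-1],[-0.2,0,0,-1,-0.92]]' >/dev/null
python3 - <<'E'
from h import *
delta((.46,.15,.32),8.9)
E
```

```text
time_s: 10.25
ee_pos: [0.4734, -0.396, 0.0552]
ee_rot: [[0.421, 0.907, -0.002], [0.907, -0.421, 0.002], [0.001, -0.002, -1.0]]
ft_force: [-7.7, 5.4, 14.7]
finger_gap: 0.157
finger_force: 49.6
t12.1 tcp [ 0.4741 -0.3966  0.3165] yaw 9.1 | shift units (current axes) [27.09  3.64 -0.2 ] turn units 0.03 q6 -49
```

```bash
for i in 1 2 3; do python3 -m inch '[[-0.2,1,0.1,0,0],[-0.2,1,0.1,0,0],[-0.2,1,0.1,0,0],[-0.2,1,0.1,0,0],[-0.2,1,0.1,0,0]]' >/dev/null; done
for i in 1 2 3; do python3 -m inch '[[-0.2,1,0.2,0,0],[-0.2,1,0.2,0,0],[-0.2,1,0.2,0,0],[-0.2,1,0.2,0,0],[-0.2,1,0.2,0,0]]' >/dev/null; done
python3 -m inch '[[-0.2,0,0,0,0],[-0.2,0,0,0,0],[-0.2,0,0,0,0],[-0.2,0,0,0,0],[-0.2,0,0,0,0]]'
python3 - <<'E'
from h import *
import cv2
p=wcam("wrist","w3")[0];print(p.shape);delta((.46,.15,.32),8.9)
cv2.imwrite("pics/c3.png",cv2.resize(p[:,:,::-1][0:290],None,fx=1.56,fy=1.56,interpolation=cv2.INTER_CUBIC))
E
```

```text
time_s: 16.5
ee_pos: [0.4703, 0.2098, 0.3144]
ee_rot: [[-0.154, 0.988, 0.0], [0.988, 0.154, 0.0], [0.0, 0.0, -1.0]]
ft_force: [0.1, -0.3, -0.6]
finger_gap: 0.603
finger_force: 0.0
(384, 512, 3)
t16.6 tcp [0.4703 0.2098 0.3143] yaw 8.9 | shift units (current axes) [-2.87 -0.97 -0.28] turn units -0.0 q6 15
```

View pics/c3.png

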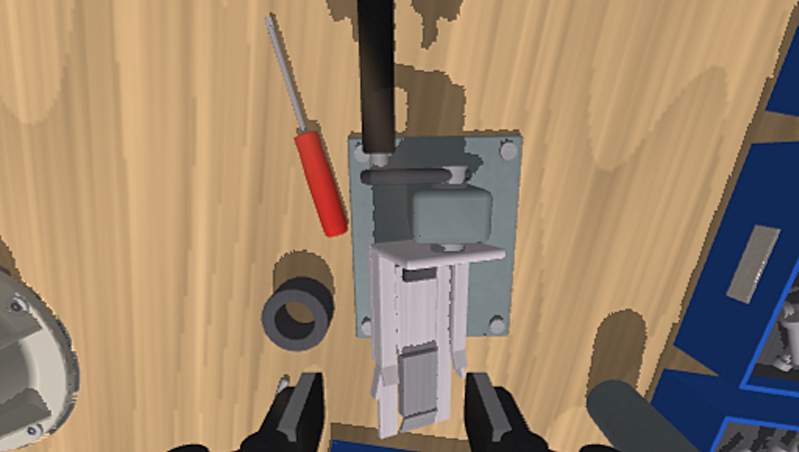

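Wrist view over the stand: base corners are at crop (348,136), (522,132), (509,333), (357,336), and the hub at (455,172). The handle runs from (378,150) upward at columns 363–395, left of the axis. The rail points down to its mouth at (400,430).

```bash
python3 - <<'E'
from h import *
c=load("w3");f=lambda x,y:(x/1.56,y/1.56)
print(c[0][0,0],c[1])
b=np.array([onz(c,f(*q),.012) for q in((348,136),(522,132),(509,333),(357,336))]);ctr=b.mean(0)
print("base",b[:,:2].round(4).tolist(),ctr,np.linalg.norm(b-np.roll(b,-1,0),axis=1))
ex=(b[1]-b[0])+(b[2]-b[3]);print("x az",np.degrees(np.arctan2(ex[1],ex[0])))
ey=(b[0]-b[3])+(b[1]-b[2]);print("y az",np.degrees(np.arctan2(ey[1],ey[0])))
a=np.radians(8.9);X=np.array([np.cos(a),np.sin(a)]);Y=np.array([-X[1],X[0]])
def S(n,q,z):
    p=onz(c,f(*q),z)[:2]-ctr[:2];print(n,z,"stand x,y rel base ctr",round(p@X,4),round(p@Y,4))
S("hub top",(455,168),.14);S("hub",(452,248),.13);S("pedestal mid",(452,190),.154)
for z in(.13,.15,.17,.185):
    S("handle L",(363,140),z);S("handle R",(395,140),z)
S("handle end",(378,152),.15)
E
```

```text
277.49991394525716 [0.4582 0.2888 0.4568]
base [[0.4114, 0.3031], [0.5756, 0.3322], [0.6123, 0.1281], [0.4464, 0.0986]] [0.5114 0.2155 0.012 ] [0.1667 0.2075 0.1685 0.2075]
x az 10.058020901176443
y az 99.9455772920581
hub top 0.14 stand x,y rel base ctr 0.0015 0.0749
hub 0.13 stand x,y rel base ctr 0.0031 0.0164
pedestal mid 0.154 stand x,y rel base ctr -0.0018 0.0609
handle L 0.13 stand x,y rel base ctr -0.063 0.0937
handle R 0.13 stand x,y rel base ctr -0.0404 0.0937
handle L 0.15 stand x,y rel base ctr -0.0617 0.0929
handle R 0.15 stand x,y rel base ctr -0.0405 0.0929
handle L 0.17 stand x,y rel base ctr -0.0604 0.0921
handle R 0.17 stand x,y rel base ctr -0.0405 0.0921
handle L 0.185 stand x,y rel base ctr -0.0594 0.0915
handle R 0.185 stand x,y rel base ctr -0.0406 0.0915
handle end 0.15 stand x,y rel base ctr -0.0518 0.0854
```

```bash
python3 - <<'E'
from h import *
delta((.4387,.3368,.131),9.5)
E
```

```text
t16.6 tcp [0.4703 0.2098 0.3143] yaw 8.9 | shift units (current axes) [ 6.52 -0.58  9.17] turn units -0.09 q6 15
```

```bash
python3 -m inch '[[-0.2,1,-0.1,0,-0.09],[-0.2,1,-0.1,0,0],[-0.2,1,-0.1,0,0],[-0.2,1,-0.1,0,0],[-0.2,1,-0.1,0,0]]' >/dev/null
python3 -m inch '[[-0.2,1,-0.08,1,0],[-0.2,0.5,0,1,0],[-0.2,0,0,1,0],[-0.2,0,0,1,0],[-0.2,0,0,0,0]]'
python3 - <<'E'
from h import *
import cv2
p=wcam("wrist","w4")[0]
delta((.4387,.3368,.131),9.5)
cv2.imwrite("pics/c4.png",p[:,:,::-1])
E
```

```text
time_s: 17.8
ee_pos: [0.4364, 0.3364, 0.2329]
ee_rot: [[-0.166, 0.986, -0.002], [0.986, 0.166, -0.002], [-0.001, -0.003, -1.0]]
ft_force: [-0.7, 0.1, 0.2]
finger_gap: 0.602
finger_force: 0.0
t17.9 tcp [0.4371 0.3367 0.234 ] yaw 9.6 | shift units (current axes) [-0.01  0.09  5.15] turn units 0.01 q6 28
```

View pics/c4.png

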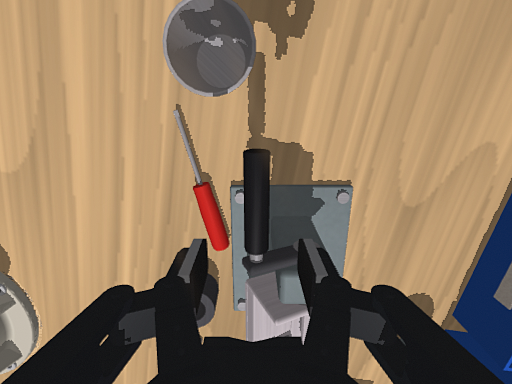

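The handle is between the fingers at columns 244–270, rows 150–255. The fingers are centred at column 252, so it lies slightly to the right. The cup is clear, at (210,45).

```bash
python3 - <<'E'
from h import *
c=load("w4")
for z in(.13,.149,.165):
    a,b=onz(c,(257,152),z),onz(c,(257,255),z);w=np.linalg.norm(onz(c,(244,200),z)-onz(c,(270,200),z));m=(a+b)/2;print(z,m.round(4),"len",np.linalg.norm(a-b).round(4),"w",w.round(4),"az",np.degrees(np.arctan2(*(a-b)[1::-1])).round(1));delta(m-[0,0,.019])
E
```

```text
0.13 [0.4428 0.3233 0.13  ] len 0.1038 w 0.0244 az 99.8
t17.9 tcp [0.4371 0.3367 0.234 ] yaw 9.6 | shift units (current axes) [-0.71  0.18  6.15] turn units 0 q6 28
0.149 [0.4414 0.3305 0.149 ] len 0.0958 w 0.0225 az 99.8
t17.9 tcp [0.4371 0.3367 0.234 ] yaw 9.6 | shift units (current axes) [-0.34  0.17  5.2 ] turn units 0 q6 28
0.165 [0.4401 0.3365 0.165 ] len 0.089 w 0.0209 az 99.8
t17.9 tcp [0.4371 0.3367 0.234 ] yaw 9.6 | shift units (current axes) [-0.03  0.15  4.4 ] turn units 0 q6 28
```

```bash
python3 -m inch '[[-0.2,0,0.16,1,0],[-0.2,0,0,1,0],[-0.2,0,0,1,0],[-0.2,0,0,1,0],[-0.2,0,0,0.9,0]]' 40 >/dev/null
python3 -m inch '[[-0.2,0,0,0,0],[1,0,0,0,0],[1,0,0,0,0],[1,0,0,0,0],[1,0,0,0,0]]' 40
python3 -m inch '[[1,0,-0.1,0.2,0],[1,0,-0.1,0.2,0],[1,0,-0.1,0.2,0],[1,0,0,0.2,0],[1,0,0,0,0]]' 
python3 -m inch '[[1,0,0,0.2,0],[1,0,0,0.2,0],[1,0,0,0.1,0],[1,0,0,0,0],[1,0,0,0,0]]' 
python3 -m inch '[[1,0,0,0.1,0],[1,0,0,0.1,0],[1,0,0,0.1,0],[1,0,0,0,0],[1,0,0,0,0]]'
```

```text
time_s: 19.1
ee_pos: [0.4398, 0.3371, 0.1369]
ee_rot: [[-0.165, 0.986, -0.001], [0.986, 0.165, 0.0], [0.0, -0.001, -1.0]]
ft_force: [-5.4, 1.6, 1.8]
finger_gap: 0.242
finger_force: 39.1
time_s: 19.73
ee_pos: [0.4347, 0.3362, 0.1199]
ee_rot: [[-0.165, 0.986, -0.0], [0.986, 0.165, 0.0], [0.0, -0.0, -1.0]]
ft_force: [-0.0, 3.0, -2.1]
finger_gap: 0.239
finger_force: 39.1
time_s: 20.35
ee_pos: [0.4346, 0.3362, 0.1123]
ee_rot: [[-0.166, 0.986, 0.0], [0.986, 0.166, 0.001], [0.001, 0.0, -1.0]]
ft_force: [-10.2, -2.8, 28.7]
finger_gap: 0.238
finger_force: 42.3
time_s: 20.98
ee_pos: [0.4346, 0.3363, 0.1073]
ee_rot: [[-0.166, 0.986, 0.001], [0.986, 0.166, 0.001], [0.001, 0.001, -1.0]]
ft_force: [-12.0, -3.2, 31.7]
finger_gap: 0.242
finger_force: 27.1
```

```bash
python3 -m inch '[[-0.2,0,0,0,0],[-0.2,0,0,0,0],[-0.2,0,0,-1,0],[-0.2,0,0,-1,0],[-0.2,0,0,-1,0]]' >/dev/null
python3 -m inch '[[-0.2,0,0,-1,0],[-0.2,0,0,-1,0],[-0.2,0,0,-1,0],[-0.2,0,0,-1,0],[-0.2,-1,0,-1,0]]' >/dev/null
python3 -m inch '[[-0.2,-1,0.2,-1,0],[-0.2,-1,0.2,-1,0],[-0.2,-1,0.2,0,0],[-0.2,-1,0.2,0,0],[-0.2,-1,0.2,0,0]]' >/dev/null
python3 -m inch '[[-0.2,-1,0.2,0,0],[-0.2,-1,0.2,0,0],[-0.2,-1,0.2,0,0],[-0.2,-1,0.2,0,0],[-0.2,-0.5,0.2,0,0]]' 
python3 - <<'E'
from h import *
import cv2
p=wcam("wrist","w5")[0]; q=wcam("top","t5")[0]
cv2.imwrite("pics/c5.png",cv2.resize(p[60:260,160:360,::-1],None,fx=3,fy=3,interpolation=cv2.INTER_CUBIC))
E
```

```text
time_s: 23.48
ee_pos: [0.5092, 0.1344, 0.3036]
ee_rot: [[-0.165, 0.986, -0.001], [0.986, 0.165, -0.001], [-0.0, -0.001, -1.0]]
ft_force: [0.4, 0.3, 0.2]
finger_gap: 0.599
finger_force: 0.0
```

View pics/c5.png

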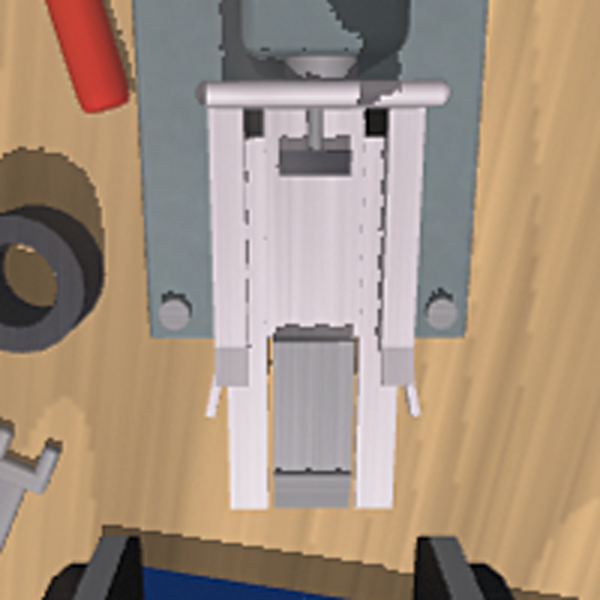

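The cradle is upright. The runway end is at crop row 508 between columns 231 and 393, the catch pad covers (273–354, 340–470), and the lip starts are at row ~385.

```bash
python3 - <<'E'
from h import *
c=load("w5");f=lambda x,y:(160+x/3,60+y/3)
a,b=onz(c,f(231,508),.08),onz(c,f(393,508),.08);m=(a+b)/2;print("end",m,np.linalg.norm(a-b),"az",np.degrees(np.arctan2(*(b-a)[1::-1])))
p=[onz(c,f(*q),.0885) for q in((273,340),(354,340),(351,470),(274,470))];pc=np.mean(p,0);print("pad",pc,np.linalg.norm(p[0]-p[1]),np.linalg.norm(p[1]-p[2]))
e=p[0]+p[1]-p[2]-p[3];print("az pad",np.degrees(np.arctan2(e[1],e[0])))
t=onz(c,f(325,95),.148);print("backplate top mid",t,"az end->plate",np.degrees(np.arctan2(*(t-m)[1::-1])),np.linalg.norm((t-m)[:2]))
for az in(99.5,99.9):
    Y=np.array([np.cos(np.radians(az)),np.sin(np.radians(az))])
    print(az,"seat from end",m[:2]+.127*Y,"from pad",pc[:2]+.08*Y,"from plate",t[:2]-.057*Y)
E
```

```text
end [0.5412 0.0432 0.08  ] 0.07834452578903962 az 9.465901493849001
pad [0.5317 0.097  0.0885] 0.03575911977898335 0.0621441692845077
az pad 99.78786488504807
backplate top mid [0.5102 0.2258 0.148 ] az end->plate 99.63923537541594 0.18518041888720388
99.5 seat from end [0.5202 0.1685] from pad [0.5185 0.1759] from plate [0.5196 0.1696]
99.9 seat from end [0.5194 0.1683] from pad [0.5179 0.1758] from plate [0.52   0.1697]
```

```bash
cat >> h.py <<'E'
CANS=dict(A=(.4458,-.2823,.10),B=(.6086,-.2609,.12),C=(.4744,-.3963,.08))
def changed(img,only="ABC"):
    """template shift (px) of each can patch against the first top picture"""
    ref=np.load("top0.npz")["pixels"];c=load("top0")
    for n in only:
        u,v=np.round(proj(c,(*CANS[n][:2],.04))).astype(int);r=17
        T=ref[v-r:v+r,u-r:u+r];W=img[v-r-14:v+r+14,u-r-14:u+r+14]
        m=cv2.matchTemplate(W,T,cv2.TM_CCOEFF_NORMED);_,s,_,l=cv2.minMaxLoc(m);print(n,"shift",l[0]-14,l[1]-14,"score %.3f"%s)
E
python3 - <<'E'
from h import *
changed(cv2.imread("pics/t5.png")[:,:,::-1])
delta((.4744,-.3963,.17),-24.9)
E
python3 -m inch '[[-0.2,-1,0,0,1],[-0.2,-1,0,0,1],[-0.2,-1,0,0,1],[-0.2,-1,0,0,1],[-0.2,-1,0,0,1]]' >/dev/null
python3 - <<'E'
from h import *
delta((.4744,-.3963,.17),-24.9)
E
```

```text
A shift 0 0 score 0.996
B shift 0 0 score 1.000
C shift 0 0 score 0.976
t23.6 tcp [0.5094 0.1347 0.3038] yaw 9.5 | shift units (current axes) [-25.9   -6.09   6.7 ] turn units 5.0 q6 5
t24.2 tcp [0.5015 0.0372 0.3041] yaw -25.0 | shift units (current axes) [-20.21   7.95   6.7 ] turn units -0.02 q6 29
```

```bash
for i in 1 2; do python3 -m inch '[[-0.2,-1,0.4,0,0],[-0.2,-1,0.4,0,0],[-0.2,-1,0.4,0,0],[-0.2,-1,0.4,0,0],[-0.2,-1,0.4,0,0]]' >/dev/null; done
python3 -m inch '[[-0.2,-1,0.4,0,0],[-0.2,-1,0.4,0,0],[-0.2,-1,0.4,0.4,0],[-0.2,-1,0.4,0.6,0],[-0.2,-1,0.4,0.7,0]]' >/dev/null
python3 -m inch '[[-0.2,-1,0.4,1,0],[-0.2,-1,0.4,1,0],[-0.2,-1,0.4,1,0],[-0.2,-1,0.4,1,0],[-0.2,-1,0.2,1,0]]' >/dev/null
python3 - <<'E'
from h import *
delta((.4744,-.3963,.055),-24.9)
changed(wcam("top")[0],"C")
E
```

```text
t26.7 tcp [ 0.475  -0.3928  0.1686] yaw -24.8 | shift units (current axes) [-0.17  0.05  5.68] turn units 0.01 q6 -15
C shift -2 -1 score 0.655
```

```bash
python3 -m inch '[[-0.2,-0.2,0.05,1,0],[-0.2,0,0,1,0],[-0.2,0,0,1,0],[-0.2,0,0,1,0],[-0.2,0,0,1,0]]' 45 >/dev/null
python3 -m inch '[[-0.2,0,0,0.65,0],[-0.2,0,0,0,0],[1,0,0,0,0],[1,0,0,0,0],[1,0,0,0,0]]' 45
python3 -m inch '[[1,0,0,-1,0],[1,0,0,-1,0],[1,0,0,-1,0],[1,0,0,-1,0],[1,0,0,-1,0]]'
python3 -m inch '[[1,0,0,-1,-1],[1,0,0,-1,-1],[1,0,0,-1,-1],[1,0,0,-1,-1],[1,0,0,0,-1]]'
python3 - <<'E'
from h import *
delta((.5382,.0596,.20),9.7)
E
```

```text
time_s: 28.0
ee_pos: [0.4746, -0.3956, 0.0579]
ee_rot: [[0.42, 0.907, 0.001], [0.907, -0.42, -0.001], [-0.0, 0.001, -1.0]]
ft_force: [-1.0, -0.4, 1.7]
finger_gap: 0.152
finger_force: 47.7
time_s: 28.62
ee_pos: [0.4746, -0.3955, 0.1594]
ee_rot: [[0.42, 0.907, 0.001], [0.907, -0.42, -0.001], [-0.0, 0.001, -1.0]]
ft_force: [0.7, -0.6, -2.0]
finger_gap: 0.152
finger_force: 47.1
time_s: 29.25
ee_pos: [0.4752, -0.3961, 0.2407]
ee_rot: [[-0.17, 0.986, 0.003], [0.986, 0.17, -0.003], [-0.003, 0.003, -1.0]]
ft_force: [0.4, 0.2, -2.6]
finger_gap: 0.154
finger_force: 47.2
t29.2 tcp [ 0.4752 -0.3961  0.2407] yaw 9.8 | shift units (current axes) [21.93  6.96  1.98] turn units 0.01 q6 -50
```

```bash
for i in 1 2 3 4; do python3 -m inch '[[1,1,0.34,0,0],[1,1,0.34,0,0],[1,1,0.34,0,0],[1,1,0.34,0,0],[1,1,0.34,0,0]]' >/dev/null; done
python3 -m inch '[[1,1,0.16,0.5,0],[1,0.9,0,0.5,0],[1,0,0,0,0],[1,0,0,0,0],[1,0,0,0,0]]'
python3 - <<'E'
from h import *
p=wcam("wrist","w6")[0]
delta((.5382,.0596,.139),9.7)
cv2.imwrite("pics/c6.png",p[:,:,::-1])
E
```

```text
time_s: 32.38
ee_pos: [0.5393, 0.0591, 0.2175]
ee_rot: [[-0.165, 0.986, 0.0], [0.986, 0.165, -0.0], [-0.0, 0.0, -1.0]]
ft_force: [0.2, -0.9, -2.4]
finger_gap: 0.152
finger_force: 47.0
t32.4 tcp [0.5394 0.0591 0.2175] yaw 9.5 | shift units (current axes) [ 0.04 -0.05  3.93] turn units -0.03 q6 -3
```

View pics/c6.png

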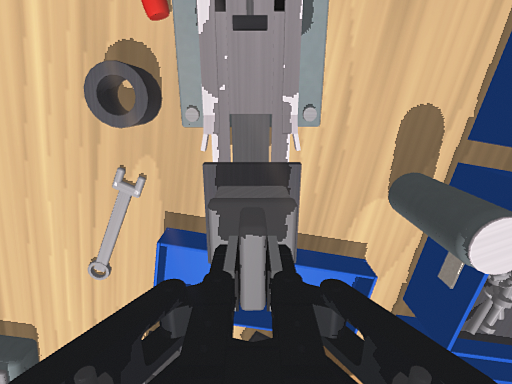

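The gripped canister's foot spans columns 204–300 at row 163, centred at 252. The rail ahead is centred at about 251, so they're aligned. Lowering.

```bash
python3 -m inch '[[1,0,-0.05,1,-0.03],[1,0,0,1,0],[1,0,0,1,0],[1,0,0,0.5,0],[1,0,0,0.4,0]]'
python3 -m inch '[[1,0,0,0,0],[1,0.3,0,0,0],[1,0.3,0,0,0],[1,0.3,0,0,0],[1,0.3,0,0,0]]'
python3 -m inch '[[1,0.4,0,0,0],[1,0.4,0,0,0],[1,0.4,0,0,0],[1,0.4,0,0,0],[1,0.4,0,0,0]]'
```

```text
time_s: 33.05
ee_pos: [0.5385, 0.0592, 0.1393]
ee_rot: [[-0.169, 0.986, 0.001], [0.986, 0.169, 0.0], [-0.0, 0.001, -1.0]]
ft_force: [-1.3, -1.0, 0.5]
finger_gap: 0.151
finger_force: 47.4
time_s: 33.67
ee_pos: [0.5341, 0.0837, 0.1395]
ee_rot: [[-0.169, 0.986, 0.0], [0.986, 0.169, 0.0], [0.0, 0.0, -1.0]]
ft_force: [0.3, -0.2, -0.5]
finger_gap: 0.152
finger_force: 47.4
time_s: 34.3
ee_pos: [0.5272, 0.1231, 0.1392]
ee_rot: [[-0.169, 0.986, -0.0], [0.986, 0.169, 0.0], [0.0, -0.0, -1.0]]
ft_force: [1.2, -0.5, -0.3]
finger_gap: 0.152
finger_force: 47.5
```

```bash
python3 -m inch '[[1,0.4,0,0,0],[1,0.4,0,0,0],[1,0.4,0,0,0],[1,0.4,0,0,0],[1,0.1,0,0,0]]'
python3 -m inch '[[1,0.1,0,0,0],[1,0.1,0,0,0],[1,0.1,0,0,0],[1,0.1,0,0,0],[1,0,0,0,0]]'
python3 -m inch '[[1,0.1,0,0,0],[1,0.1,0,0,0],[1,0,0,0,0],[1,0,0,0,0],[1,0,0,0,0]]'
```

```text
time_s: 34.92
ee_pos: [0.5215, 0.1565, 0.1393]
ee_rot: [[-0.17, 0.985, -0.0], [0.985, 0.17, 0.0], [0.0, -0.0, -1.0]]
ft_force: [-0.2, -0.4, 0.0]
finger_gap: 0.153
finger_force: 47.4
time_s: 35.55
ee_pos: [0.5202, 0.1638, 0.1393]
ee_rot: [[-0.169, 0.986, -0.0], [0.986, 0.169, -0.0], [-0.0, -0.0, -1.0]]
ft_force: [0.4, -3.1, 1.2]
finger_gap: 0.148
finger_force: 47.5
time_s: 36.17
ee_pos: [0.5195, 0.1678, 0.1392]
ee_rot: [[-0.169, 0.986, -0.0], [0.986, 0.169, 0.0], [0.0, -0.0, -1.0]]
ft_force: [1.6, -4.4, 0.3]
finger_gap: 0.151
finger_force: 47.5
```

```bash
python3 -m inch '[[1,0.1,0,0,0],[1,0.1,0,0,0],[1,0,0,0,0],[1,0,0,0,0],[1,0,0,0,0]]'
python3 -m inch '[[1,0.1,0,0,0],[1,0.1,0,0,0],[1,0,0,0,0],[1,0,0,0,0],[1,0,0,0,0]]'
```

```text
time_s: 36.8
ee_pos: [0.5188, 0.1717, 0.1391]
ee_rot: [[-0.169, 0.986, -0.0], [0.986, 0.169, -0.0], [-0.0, -0.0, -1.0]]
ft_force: [1.5, -4.6, -1.8]
finger_gap: 0.151
finger_force: 47.1
time_s: 37.42
ee_pos: [0.518, 0.1753, 0.1392]
ee_rot: [[-0.169, 0.986, -0.0], [0.986, 0.169, -0.001], [-0.001, -0.0, -1.0]]
ft_force: [1.3, -5.7, -1.3]
finger_gap: 0.153
finger_force: 47.2
```

```bash
python3 -m inch '[[1,0.1,0,0,0],[1,0.1,0,0,0],[1,0,0,0,0],[1,0,0,0,0],[1,0,0,0,0]]'
python3 -m inch '[[1,0.1,0,0,0],[1,0,0,0,0],[1,0,0,0,0],[1,0,0,0,0],[1,0,0,0,0]]'
```

```text
time_s: 38.05
ee_pos: [0.5175, 0.1781, 0.1395]
ee_rot: [[-0.17, 0.985, -0.0], [0.985, 0.17, -0.003], [-0.002, -0.001, -1.0]]
ft_force: [1.8, -12.2, 3.9]
finger_gap: 0.15
finger_force: 47.9
time_s: 38.67
ee_pos: [0.5174, 0.1784, 0.1396]
ee_rot: [[-0.171, 0.985, 0.0], [0.985, 0.171, -0.005], [-0.005, -0.001, -1.0]]
ft_force: [3.2, -22.5, 5.7]
finger_gap: 0.15
finger_force: 48.1
```

```bash
python3 -m inch '[[1,-0.2,0,0,0],[1,-0.2,0,0,0],[1,-0.1,0,0,0],[1,0,0,0,0],[1,0,0,0,0]]'
python3 -m inch '[[1,-0.1,0,0,0],[1,-0.1,0,0,0],[1,-0.1,0,0,0],[1,0,0,0,0],[1,0,0,0,0]]'
```

```text
time_s: 39.3
ee_pos: [0.5187, 0.1718, 0.1393]
ee_rot: [[-0.169, 0.986, -0.0], [0.986, 0.169, -0.0], [-0.0, -0.0, -1.0]]
ft_force: [-0.5, -4.4, 1.8]
finger_gap: 0.153
finger_force: 47.7
time_s: 39.92
ee_pos: [0.5196, 0.1677, 0.1392]
ee_rot: [[-0.168, 0.986, -0.0], [0.986, 0.168, 0.003], [0.003, 0.0, -1.0]]
ft_force: [-2.5, 7.2, -1.5]
finger_gap: 0.152
finger_force: 47.2
```

```bash
python3 -m inch '[[1,0.1,0,0,0],[0,0,0,0,0],[-0.2,0,0,0,0],[-0.2,0,0,-1,0],[-0.2,0,0,-1,0]]' >/dev/null
python3 -m inch '[[-0.2,0,0,-1,0],[-0.2,1,-0.3,-1,0],[-0.2,1,-0.3,-0.5,0],[-0.2,1,-0.3,0,0],[-0.2,1,-0.3,0,0]]' >/dev/null
python3 -m inch '[[-0.2,1,-0.3,0,0],[-0.2,1,-0.3,0,0],[-0.2,1,-0.3,0,0],[-0.2,1,-0.3,0,0],[-0.2,0.9,-0.3,0,0]]'
python3 - <<'E'
from h import *
delta((.4346,.3363,.112),9.7)
E
```

```text
time_s: 41.8
ee_pos: [0.436, 0.3348, 0.2294]
ee_rot: [[-0.169, 0.986, 0.0], [0.986, 0.169, 0.0], [0.0, 0.0, -1.0]]
ft_force: [-0.3, -0.5, 0.1]
finger_gap: 0.601
finger_force: 0.0
t41.8 tcp [0.436  0.3348 0.2294] yaw 9.7 | shift units (current axes) [ 0.08 -0.06  5.87] turn units 0.0 q6 28
```

```bash
python3 -m inch '[[-0.2,0.1,-0.06,1,0],[-0.2,0,0,1,0],[-0.2,0,0,1,0],[-0.2,0,0,1,0],[-0.2,0,0,1,0]]' 45 >/dev/null
python3 -m inch '[[-0.2,0,0,0.87,0],[-0.2,0,0,0,0],[1,0,0,0,0],[1,0,0,0,0],[1,0,0,0,0]]' 45
python3 -m inch '[[1,0,0.04,-0.48,0],[1,0,0.12,-0.46,0],[1,0,0.2,-0.43,0],[1,0,0.28,-0.39,0],[1,0,0.34,-0.34,0]]'
```

```text
time_s: 43.05
ee_pos: [0.4344, 0.3361, 0.1127]
ee_rot: [[-0.169, 0.986, -0.0], [0.986, 0.169, 0.001], [0.001, -0.0, -1.0]]
ft_force: [-5.0, 0.7, 5.3]
finger_gap: 0.239
finger_force: 44.0
time_s: 43.68
ee_pos: [0.4528, 0.3392, 0.1542]
ee_rot: [[-0.169, 0.986, -0.003], [0.986, 0.169, -0.0], [0.0, -0.003, -1.0]]
ft_force: [-6.5, 4.0, -5.3]
finger_gap: 0.239
finger_force: 44.8
```

```bash
python3 -m inch '[[1,0,0.39,-0.28,0],[1,0,0.43,-0.2,0],[1,0,0.46,-0.12,0],[1,0,0.48,-0.04,0],[1,0,0.48,0.04,0]]'
python3 -m inch '[[1,0,0.46,0.12,0],[1,0,0.43,0.2,0],[1,0,0.39,0.28,0],[1,0,0.34,0.34,0],[1,0,0.28,0.39,0]]'
python3 -m inch '[[1,0,0.2,0.43,0],[1,0,0.12,0.46,0],[1,0,0.04,0.48,0],[1,0,0,0.1,0],[1,0,0,0.1,0]]'
python3 -m inch '[[1,0,0,0.1,0],[1,0,0,0.1,0],[1,0,0,0,0],[1,0,0,0,0],[1,0,0,0,0]]'
```

```text
time_s: 44.3
ee_pos: [0.4977, 0.3469, 0.167]
ee_rot: [[-0.169, 0.986, -0.001], [0.986, 0.169, 0.0], [0.0, -0.001, -1.0]]
ft_force: [-8.6, 0.5, 1.5]
finger_gap: 0.238
finger_force: 45.5
time_s: 44.92
ee_pos: [0.5357, 0.3534, 0.1403]
ee_rot: [[-0.169, 0.986, -0.0], [0.986, 0.169, 0.0], [0.0, -0.0, -1.0]]
ft_force: [-7.4, 1.8, 3.3]
finger_gap: 0.239
finger_force: 45.6
time_s: 45.55
ee_pos: [0.5431, 0.3547, 0.1118]
ee_rot: [[-0.169, 0.986, 0.001], [0.986, 0.169, 0.001], [0.0, 0.001, -1.0]]
ft_force: [-16.0, -6.8, 43.9]
finger_gap: 0.237
finger_force: 49.7
time_s: 46.18
ee_pos: [0.5433, 0.3548, 0.1114]
ee_rot: [[-0.169, 0.986, 0.002], [0.986, 0.169, 0.001], [0.001, 0.002, -1.0]]
ft_force: [-23.2, -11.3, 61.3]
finger_gap: 0.241
finger_force: 51.7
```

```bash
python3 -m inch '[[1,0,0,-0.25,0],[1,0,-0.04,-0.48,0],[1,0,-0.12,-0.46,0],[1,0,-0.2,-0.43,0],[1,0,-0.28,-0.39,0]]'
python3 -m inch '[[1,0,-0.34,-0.34,0],[1,0,-0.39,-0.28,0],[1,0,-0.43,-0.2,0],[1,0,-0.46,-0.12,0],[1,0,-0.48,-0.04,0]]'
python3 -m inch '[[1,0,-0.48,0.04,0],[1,0,-0.46,0.12,0],[1,0,-0.43,0.2,0],[1,0,-0.39,0.28,0],[1,0,-0.34,0.34,0]]'
python3 -m inch '[[1,0,-0.28,0.39,0],[1,0,-0.2,0.43,0],[1,0,-0.12,0.46,0],[1,0,-0.04,0.48,0],[1,0,0,0.1,0]]'
python3 -m inch '[[1,0,0,0.05,0],[1,0,0,0,0],[1,0,0,0,0],[1,0,0,0,0],[1,0,0,0,0]]'
```

```text
time_s: 46.8
ee_pos: [0.5321, 0.3528, 0.1454]
ee_rot: [[-0.169, 0.986, 0.004], [0.986, 0.169, 0.002], [0.001, 0.004, -1.0]]
ft_force: [5.3, 2.1, 2.5]
finger_gap: 0.238
finger_force: 45.4
time_s: 47.42
ee_pos: [0.4918, 0.3461, 0.1673]
ee_rot: [[-0.169, 0.986, 0.007], [0.986, 0.169, 0.003], [0.002, 0.008, -1.0]]
ft_force: [2.6, -1.6, 18.1]
finger_gap: 0.244
finger_force: 47.0
time_s: 48.05
ee_pos: [0.445, 0.3379, 0.1452]
ee_rot: [[-0.169, 0.986, -0.003], [0.986, 0.169, -0.0], [0.0, -0.003, -1.0]]
ft_force: [-10.0, 2.2, 8.6]
finger_gap: 0.241
finger_force: 46.2
time_s: 48.68
ee_pos: [0.4347, 0.3364, 0.1105]
ee_rot: [[-0.169, 0.986, -0.0], [0.986, 0.169, 0.001], [0.001, 0.0, -1.0]]
ft_force: [-18.3, -7.7, 57.7]
finger_gap: 0.241
finger_force: 52.3
time_s: 49.3
ee_pos: [0.4348, 0.3364, 0.1106]
ee_rot: [[-0.169, 0.986, 0.001], [0.986, 0.169, 0.001], [0.001, 0.001, -1.0]]
ft_force: [-18.2, -8.4, 54.2]
finger_gap: 0.242
finger_force: 52.0
```

```bash
python3 -m inch '[[-0.2,0,0,-0.15,0],[-0.2,0,0,0,0],[-0.2,0,0,-1,0],[-0.2,0,0,-1,0],[-0.2,0,0,-1,0]]' >/dev/null
python3 -m inch '[[1,-1,0.2,-1,0],[1,-1,0.2,-1,0],[1,-1,0.2,-1,0],[1,-1,0.2,0,0],[1,-1,0.2,0,0]]' >/dev/null
python3 -m inch '[[1,-1,0.2,0,0],[1,-1,0.2,0,0],[1,-1,0.2,0,0],[1,-1,0.2,0,0],[1,-1,0.2,0,0]]' >/dev/null
python3 -m inch '[[1,-1,0.2,0,0],[1,-1,0.2,0,0],[1,-1,0.2,0,0],[1,-0.4,0.15,0,0],[1,0,0,0,0]]'
python3 - <<'E'
from h import *
delta((.5345,.0813,.095),9.7)
E
```

```text
time_s: 51.8
ee_pos: [0.5345, 0.0807, 0.2287]
ee_rot: [[-0.168, 0.986, -0.0], [0.986, 0.168, 0.0], [0.0, -0.0, -1.0]]
ft_force: [-0.5, 1.0, 0.4]
finger_gap: 0.005
finger_force: 0.0
t51.8 tcp [0.5345 0.0807 0.2287] yaw 9.7 | shift units (current axes) [0.03 0.01 6.69] turn units -0.0 q6 -1
```

```bash
python3 -m inch '[[1,0,0,1,0],[1,0,0,1,0],[1,0,0,1,0],[1,0,0,1,0],[1,0,0,1,0]]' >/dev/null
python3 -m inch '[[1,0,0,1,0],[1,0,0,0.6,0],[1,0,0,0.25,0],[1,0,0,0.25,0],[1,0,0,0.2,0]]'
python3 -m inch '[[1,0,0,0.1,0],[1,0,0,0,0],[1,0,0,0,0],[1,0,0,0,0],[1,0,0,0,0]]'
```

```text
time_s: 53.05
ee_pos: [0.5347, 0.0812, 0.0833]
ee_rot: [[-0.169, 0.986, 0.001], [0.986, 0.169, 0.0], [0.0, 0.001, -1.0]]
ft_force: [-1.3, 0.5, 2.0]
finger_gap: 0.002
finger_force: 1.4
time_s: 53.68
ee_pos: [0.5344, 0.081, 0.081]
ee_rot: [[-0.169, 0.986, 0.0], [0.986, 0.169, -0.0], [-0.0, 0.0, -1.0]]
ft_force: [0.7, -0.4, 2.3]
finger_gap: -0.0
finger_force: 1.0
```

```bash
python3 -m inch '[[1,0,0,0.1,0],[1,0,0,0,0],[1,0,0,0,0],[1,0,0,0,0],[1,0,0,0,0]]'
python3 -m inch '[[1,0,0,0.05,0],[1,0,0,0,0],[1,0,0,0,0],[1,0,0,0,0],[1,0,0,0,0]]'
python3 - <<'E'
from h import *
p=wcam("wrist","w7")[0]
q=wcam("top","t7")[0]
cv2.imwrite("pics/c7.png",np.hstack([cv2.resize(p[:,:,::-1],None,fx=.8,fy=.8)[:300],cv2.resize(q[170:270,140:270,::-1],(390,300),interpolation=cv2.INTER_CUBIC)]))
delta((.5212,.159,.2))
E
```

```text
time_s: 54.3
ee_pos: [0.5343, 0.0811, 0.0789]
ee_rot: [[-0.169, 0.986, 0.0], [0.986, 0.169, 0.0], [0.0, 0.0, -1.0]]
ft_force: [0.6, -1.9, 2.3]
finger_gap: 0.004
finger_force: 1.2
time_s: 54.92
ee_pos: [0.5343, 0.0811, 0.0779]
ee_rot: [[-0.169, 0.986, 0.0], [0.986, 0.169, 0.0], [-0.0, 0.0, -1.0]]
ft_force: [-0.1, -0.7, 4.7]
finger_gap: 0.0
finger_force: 2.1
t55.0 tcp [0.5343 0.0811 0.0779] yaw 9.7 | shift units (current axes) [ 3.95  0.01 -6.1 ] turn units 0 q6 -1
```

View pics/c7.png

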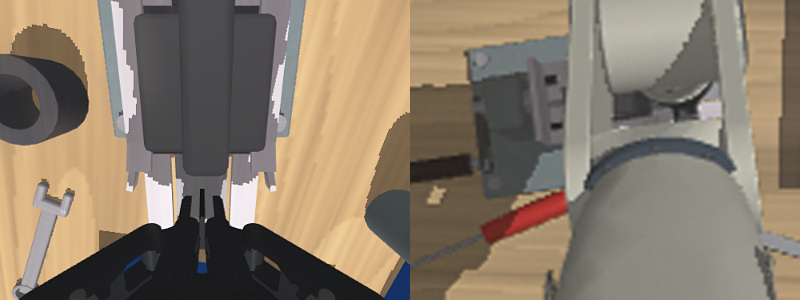

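The wrist half shows the canister upright in the rail. The fin's near end is at composite (205,176), just ahead of the pressing fingers.

```bash
python3 - <<'E'
from h import *
c=load("w7");S=np.array([.5193,.170]);Y=np.array([-.1685,.9857])
for z in(.16,.13): 
    p=onz(c,(205/.8,176/.8),z);print(z,p.round(4),"y from seat, if fin end:",(p[:2]-S)@Y+.025)
E
```

```text
0.16 [0.5263 0.134  0.16  ] y from seat, if fin end: -0.011674720708763651
0.13 [0.529  0.1211 0.13  ] y from seat, if fin end: -0.024814749499803022
```

```bash
python3 -m inch '[[-0.2,0,0,-1,0],[-0.2,0,0,-1,0],[-0.2,0,0,-1,0],[-0.2,0,0,-1,0],[-0.2,0,0,-1,0]]' >/dev/null
python3 -m inch '[[-0.2,0,0,-1,0],[-0.2,1,0,-0.1,0],[-0.2,1,0,0,0],[-0.2,1,0,0,0],[-0.2,0.9,0,0,0]]' 45 >/dev/null
python3 -m inch '[[-0.2,0,0,1,0],[-0.2,0,0,1,0],[-0.2,0,0,1,0],[-0.2,0,0,0.05,0],[-0.2,0,0,0,0]]'
python3 -m inch '[[1,0,0,0,0],[1,0,0,0,0],[1,0,0,0,0],[1,-0.3,0,0,0],[1,-0.3,0,0,0]]' 45
```

```text
time_s: 56.9
ee_pos: [0.5212, 0.1584, 0.1392]
ee_rot: [[-0.17, 0.986, 0.0], [0.986, 0.17, 0.0], [0.0, 0.0, -1.0]]
ft_force: [-0.3, 0.3, -0.0]
finger_gap: 0.604
finger_force: 0.0
time_s: 57.52
ee_pos: [0.5235, 0.146, 0.1393]
ee_rot: [[-0.169, 0.986, 0.001], [0.986, 0.169, 0.001], [0.001, 0.001, -1.0]]
ft_force: [-0.4, 2.2, 5.5]
finger_gap: 0.158
finger_force: 46.1
```

```bash
python3 -m inch '[[1,-0.6,0,0,0],[1,-0.6,0,0,0],[1,-0.6,0,0,0],[1,-0.6,0,0,0],[1,-0.6,0,0,0]]'
python3 -m inch '[[1,-0.6,0,0,0],[1,-0.6,0,0,0],[1,-0.3,0,0,0],[1,0,0,-0.3,0],[1,0,0,-1,0]]'
python3 -m inch '[[1,0,0,-1,0.5],[1,0,0,-1,0.5],[1,0,0,-1,0.5],[1,0,0,0,0],[1,0,0,0,0]]'
python3 - <<'E'
from h import *
delta((.672,-.108,.064),-.8)
E
```

```text
time_s: 58.15
ee_pos: [0.5336, 0.0862, 0.1392]
ee_rot: [[-0.169, 0.986, 0.001], [0.986, 0.169, 0.001], [0.0, 0.001, -1.0]]
ft_force: [-0.3, 1.7, 5.6]
finger_gap: 0.153
finger_force: 46.2
time_s: 58.78
ee_pos: [0.5369, 0.0567, 0.1639]
ee_rot: [[-0.169, 0.986, -0.003], [0.986, 0.169, -0.001], [-0.0, -0.004, -1.0]]
ft_force: [0.0, 0.5, -2.1]
finger_gap: 0.155
finger_force: 45.1
time_s: 59.4
ee_pos: [0.5376, 0.0572, 0.2239]
ee_rot: [[0.009, 1.0, -0.001], [1.0, -0.009, -0.0], [-0.0, -0.001, -1.0]]
ft_force: [0.3, -0.3, -2.6]
finger_gap: 0.151
finger_force: 45.2
t59.4 tcp [0.5376 0.0572 0.2239] yaw -0.5 | shift units (current axes) [-8.2   6.8   7.99] turn units 0.04 q6 6
```

```bash
python3 -m inch '[[1,-1,0.85,0,0.04],[1,-1,0.85,0,0],[1,-1,0.85,0,0],[1,-1,0.85,0,0],[1,-1,0.85,0,0]]' >/dev/null
python3 -m inch '[[1,-1,0.85,0,0],[1,-1,0.85,0,0],[1,-1,0.85,0,0],[1,-0.2,0,0,0],[1,0,0,0,0]]' >/dev/null
python3 -m inch '[[1,0,0,1,0],[1,0,0,1,0],[1,0,0,1,0],[1,0,0,1,0],[1,0,0,1,0]]' 
python3 -m inch '[[1,0,0,1,0],[1,0,0,1,0],[1,0,0,0.5,0],[1,0,0,0.4,0],[1,0,0,0,0]]'
```

```text
time_s: 61.28
ee_pos: [0.6718, -0.1084, 0.1232]
ee_rot: [[0.015, 1.0, -0.0], [1.0, -0.015, 0.0], [0.0, -0.0, -1.0]]
ft_force: [-0.8, 0.2, -2.0]
finger_gap: 0.154
finger_force: 45.2
time_s: 61.9
ee_pos: [0.6719, -0.1085, 0.0665]
ee_rot: [[0.015, 1.0, -0.0], [1.0, -0.015, 0.0], [0.0, -0.0, -1.0]]
ft_force: [0.1, 1.0, -2.4]
finger_gap: 0.154
finger_force: 45.1
```

```bash
python3 -m inch '[[1,0,0,0.1,0],[1,0,0,0.1,0],[1,0,0,0,0],[1,0,0,0,0],[1,0,0,0,0]]'
python3 -m inch '[[0.5,0,0,0,0],[0,0,0,0,0],[0,0,0,0,0],[-0.1,0,0,-1,0],[-0.1,0,0,-1,0]]'
python3 -m inch '[[-0.2,0,0,-1,0],[-0.2,0,0,-1,0],[-0.2,0,0,-1,0],[-0.2,0,0,-1,0],[-0.2,0,0,-1,0]]' >/dev/null
python3 - <<'E'
from h import *
changed(wcam("top","t8")[0],"AB")
delta((.4458,-.2823,.2),-8.2)
E
```

```text
time_s: 62.52
ee_pos: [0.6727, -0.1088, 0.064]
ee_rot: [[0.015, 1.0, 0.002], [1.0, -0.015, -0.0], [-0.0, 0.002, -1.0]]
ft_force: [-0.2, -1.2, 6.7]
finger_gap: 0.151
finger_force: 46.2
time_s: 63.15
ee_pos: [0.6723, -0.1085, 0.1046]
ee_rot: [[0.015, 1.0, 0.001], [1.0, -0.015, -0.0], [-0.0, 0.001, -1.0]]
ft_force: [1.0, 1.2, -0.4]
finger_gap: 0.548
finger_force: 0.0
A shift 13 3 score 0.597
B shift 14 7 score 0.270
t63.8 tcp [ 0.6733 -0.1087  0.2072] yaw -0.8 | shift units (current axes) [ -8.85 -11.25   0.32] turn units 1.07 q6 -8
```

```bash
python3 -m inch '[[-0.2,-0.8,-1,0,0],[-0.2,-0.8,-1,0,0],[-0.2,-0.8,-1,0,0],[-0.2,-0.8,-1,0,0],[-0.2,-0.8,-1,0,0]]' >/dev/null
python3 -m inch '[[-0.2,-0.8,-1,0,0],[-0.2,-0.8,-1,0,0],[-0.2,-0.8,-1,0,0],[-0.2,-0.8,-1,0,0],[-0.2,-0.8,-1,0,0]]' >/dev/null
python3 -m inch '[[-0.2,-0.8,-1,0,0],[-0.2,0,-0.2,0,0],[-0.2,0,0,0,0.6],[-0.2,0,0,0,0.65],[-0.2,0,0,0,0]]' >/dev/null
python3 - <<'E'
from h import *
p=wcam("wrist","w9")[0]
changed(wcam("top","t9")[0],"AB")
delta((.4458,-.2823,.2),-9.4)
cv2.imwrite("pics/c9.png",cv2.resize(p[80:280,110:390,::-1],None,fx=2.8,fy=2.8,interpolation=cv2.INTER_CUBIC))
E
```

```text
A shift 0 0 score 0.767
B shift 0 0 score 1.000
t65.8 tcp [ 0.4455 -0.281   0.2029] yaw -9.3 | shift units (current axes) [-0.06  0.03  0.15] turn units 0.01 q6 -23
```

View pics/c9.png

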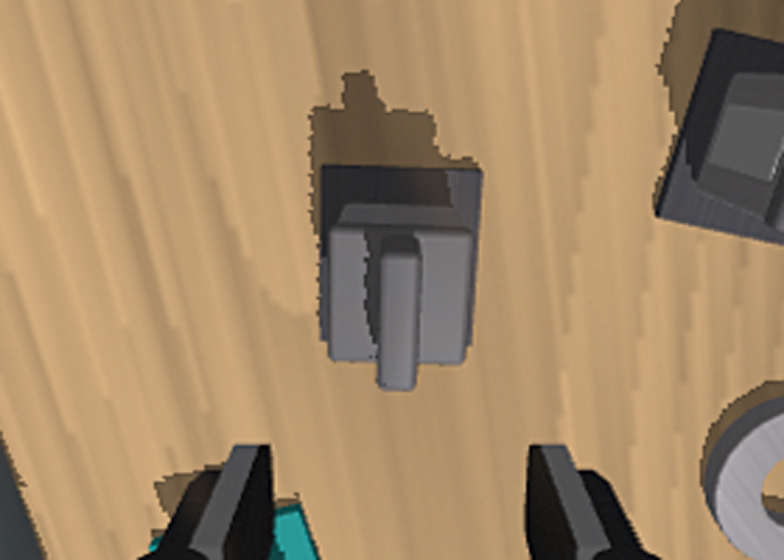

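Medium canister: the fin top spans crop columns 379–418, rows 253–388, nearly aligned with the tool. Fingers are at 255 and 545, so centred on 399.

```bash
python3 - <<'E'
from h import *
c=load("w9");f=lambda x,y:(110+x/2.8,80+y/2.8)
p=[onz(c,f(*q),.1) for q in((383,254),(418,254),(377,388),(414,388))];m=np.mean(p,0);e=p[0]+p[1]-p[2]-p[3];print(m,"len",np.linalg.norm(e)/2,np.linalg.norm(p[1]-p[0]),"az",np.degrees(np.arctan2(e[1],e[0])))
f2=[onz(c,f(*q),.008) for q in((321,166),(482,171))];print("foot edge az-",np.degrees(np.arctan2(*(f2[1]-f2[0])[1::-1])),np.linalg.norm(f2[1]-f2[0]))
delta((*m[:2],.075),np.degrees(np.arctan2(e[1],e[0]))-90)
E
```

```text
[ 0.4453 -0.2834  0.1   ] len 0.047097758348827526 0.01132837016879193 az 78.49527385545696
foot edge az- -11.224357478370457 0.06922212208722783
t65.8 tcp [ 0.4455 -0.281   0.2029] yaw -9.3 | shift units (current axes) [-0.12  0.01  6.4 ] turn units 0.32 q6 -23
```

```bash
python3 -m inch '[[-0.2,-0.12,0,1,0.3],[-0.2,0,0,1,0],[-0.2,0,0,1,0],[-0.2,0,0,1,0],[-0.2,0,0,1,0]]' 45 >/dev/null
python3 -m inch '[[-0.2,0,0,1,0],[-0.2,0,0,0.25,0],[1,0,0,0,0],[1,0,0,0,0],[1,0,0,0,0]]' 45
python3 -m inch '[[1,0,0,-1,0],[1,0,0,-1,0],[1,0,0,-1,0],[1,0,0,-1,0],[1,0,0,-1,0]]'
python3 -m inch '[[1,0,0,-1,-1],[1,0,0,-1,-1],[1,0,0,-1,-1],[1,0,0,-0.8,-0.05],[1,0,0,0,0]]'
python3 - <<'E'
from h import *
delta((.5382,.0596,.20),9.7)
E
```

```text
time_s: 67.05
ee_pos: [0.4453, -0.2838, 0.0786]
ee_rot: [[0.199, 0.98, 0.001], [0.98, -0.199, -0.001], [-0.0, 0.001, -1.0]]
ft_force: [-0.5, -0.2, 2.4]
finger_gap: 0.151
finger_force: 47.8
time_s: 67.68
ee_pos: [0.4448, -0.2834, 0.1787]
ee_rot: [[0.199, 0.98, 0.0], [0.98, -0.199, -0.0], [-0.0, 0.0, -1.0]]
ft_force: [-0.4, -1.4, -1.8]
finger_gap: 0.152
finger_force: 47.1
time_s: 68.3
ee_pos: [0.4455, -0.2839, 0.255]
ee_rot: [[-0.162, 0.987, 0.002], [0.987, 0.162, -0.001], [-0.002, 0.002, -1.0]]
ft_force: [0.2, 0.3, -2.5]
finger_gap: 0.156
finger_force: 47.2
t68.3 tcp [ 0.4455 -0.2839  0.255 ] yaw 9.3 | shift units (current axes) [16.2   7.35  2.74] turn units -0.05 q6 -42
```

```bash
for i in 1 2 3; do python3 -m inch '[[1,1,0.45,0,0],[1,1,0.45,0,0],[1,1,0.45,0,0],[1,1,0.45,0,0],[1,1,0.45,0,0]]' >/dev/null; done
python3 -m inch '[[1,1,0.45,0.5,-0.05],[1,0.2,0.15,1,0],[1,0,0,0.8,0],[1,0,0,0,0],[1,0,0,0,0]]' 
python3 - <<'E'
from h import *
delta((.5382,.0596,.1595),9.7)
E
```

```text
time_s: 70.8
ee_pos: [0.5368, 0.0599, 0.2081]
ee_rot: [[-0.169, 0.986, 0.0], [0.986, 0.169, -0.0], [-0.0, 0.0, -1.0]]
ft_force: [0.3, 0.2, -2.2]
finger_gap: 0.155
finger_force: 47.2
t70.8 tcp [0.5368 0.0599 0.2081] yaw 9.8 | shift units (current axes) [-0.03  0.07  2.43] turn units 0.01 q6 -4
```

```bash
python3 -m inch '[[1,0,0.07,1,0],[1,0,0,0.9,0],[1,0,0,0.5,0],[1,0,0,0,0],[1,0,0,0,0]]'
python3 -m inch '[[1,0.4,0,0,0],[1,0.4,0,0,0],[1,0.4,0,0,0],[1,0.4,0,0,0],[1,0.4,0,0,0]]'
python3 -m inch '[[1,0.5,0,0,0],[1,0.5,0,0,0],[1,0.5,0,0,0],[1,0.5,0,0,0],[1,0.5,0,0,0]]'
python3 -m inch '[[1,0.4,0,0,0],[1,0.2,0,0,0],[1,0.1,0,0,0],[1,0.1,0,0,0],[1,0,0,0,0]]'
```

```text
time_s: 71.42
ee_pos: [0.5385, 0.0604, 0.1607]
ee_rot: [[-0.17, 0.985, 0.001], [0.985, 0.17, 0.0], [-0.0, 0.001, -1.0]]
ft_force: [-0.3, -0.8, 0.1]
finger_gap: 0.149
finger_force: 47.5
time_s: 72.05
ee_pos: [0.5311, 0.1005, 0.1599]
ee_rot: [[-0.171, 0.985, -0.0], [0.985, 0.171, -0.0], [-0.0, -0.0, -1.0]]
ft_force: [1.3, -0.7, 0.5]
finger_gap: 0.151
finger_force: 47.5
time_s: 72.68
ee_pos: [0.5226, 0.1498, 0.1599]
ee_rot: [[-0.17, 0.985, -0.0], [0.985, 0.17, -0.0], [-0.0, -0.0, -1.0]]
ft_force: [-0.2, 0.2, 0.1]
finger_gap: 0.148
finger_force: 47.4
time_s: 73.3
ee_pos: [0.52, 0.1647, 0.1598]
ee_rot: [[-0.17, 0.985, -0.0], [0.985, 0.17, -0.0], [-0.0, -0.0, -1.0]]
ft_force: [-0.0, -4.5, -0.2]
finger_gap: 0.152
finger_force: 47.5
```

```bash
python3 -m inch '[[1,0.15,0,0,0],[1,0.15,0,0,0],[1,0.15,0,0,0],[1,0.1,0,0,0],[1,0,0,0,0]]'
python3 -m inch '[[1,0.1,0,0,0],[1,0.1,0,0,0],[1,0,0,0,0],[1,0,0,0,0],[1,0,0,0,0]]'
```

```text
time_s: 73.92
ee_pos: [0.5179, 0.1754, 0.1596]
ee_rot: [[-0.17, 0.985, -0.0], [0.985, 0.17, -0.001], [-0.001, -0.001, -1.0]]
ft_force: [1.0, -6.1, -1.1]
finger_gap: 0.151
finger_force: 47.2
time_s: 74.55
ee_pos: [0.5175, 0.1782, 0.1603]
ee_rot: [[-0.171, 0.985, -0.0], [0.985, 0.171, -0.002], [-0.002, -0.0, -1.0]]
ft_force: [0.6, -11.6, 6.6]
finger_gap: 0.152
finger_force: 48.5
```

```bash
python3 -m inch '[[1,0.1,0,0,0],[1,0,0,0,0],[1,-0.2,0,0,0],[1,-0.2,0,0,0],[1,-0.2,0,0,0]]'
python3 -m inch '[[1,-0.1,0,0,0],[1,-0.1,0,0,0],[1,0,0,0,0],[1,0,0,0,0],[1,0,0,0,0]]'
```

```text
time_s: 75.18
ee_pos: [0.5191, 0.1704, 0.1599]
ee_rot: [[-0.17, 0.985, -0.0], [0.985, 0.17, 0.002], [0.002, 0.0, -1.0]]
ft_force: [-2.2, 5.8, -2.4]
finger_gap: 0.155
finger_force: 47.2
time_s: 75.8
ee_pos: [0.5196, 0.1673, 0.1597]
ee_rot: [[-0.17, 0.986, -0.0], [0.986, 0.17, 0.003], [0.003, 0.0, -1.0]]
ft_force: [-1.0, 4.6, -2.9]
finger_gap: 0.154
finger_force: 47.2
```

```bash
python3 -m inch '[[1,-0.1,0,0,0],[1,-0.1,0,0,0],[1,0,0,0,0],[1,0,0,0,0],[1,0,0,0,0]]'
```

```text
time_s: 76.42
ee_pos: [0.5203, 0.1636, 0.1598]
ee_rot: [[-0.17, 0.986, -0.0], [0.985, 0.17, 0.003], [0.003, 0.0, -1.0]]
ft_force: [-1.3, 7.0, -0.7]
finger_gap: 0.149
finger_force: 47.4
```

```bash
python3 -m inch '[[1,-0.1,0,0,0],[1,-0.1,0,0,0],[1,0,0,0,0],[1,0,0,0,0],[1,0,0,0,0]]'
```

```text
time_s: 77.05
ee_pos: [0.5208, 0.1613, 0.1603]
ee_rot: [[-0.169, 0.986, -0.0], [0.986, 0.169, 0.006], [0.006, 0.001, -1.0]]
ft_force: [-5.4, 13.2, 3.3]
finger_gap: 0.15
finger_force: 48.0
```

```bash
python3 -m inch '[[1,0.25,0,0,0],[0,0,0,0,0],[-0.2,0,0,0,0],[-0.2,0,0,-1,0],[-0.2,0,0,-1,0]]' >/dev/null
python3 -m inch '[[-0.2,0,0,-1,0],[-0.2,1,-0.3,-0.5,0],[-0.2,1,-0.3,0,0],[-0.2,1,-0.3,0,0],[-0.2,1,-0.3,0,0]]' >/dev/null
python3 -m inch '[[-0.2,1,-0.3,0,0],[-0.2,1,-0.3,0,0],[-0.2,1,-0.3,0,0],[-0.2,1,-0.3,0,0],[-0.2,1,-0.3,0,0]]'
python3 - <<'E'
from h import *
delta((.4346,.3363,.112),9.7)
E
```

```text
time_s: 78.92
ee_pos: [0.4363, 0.3315, 0.2298]
ee_rot: [[-0.17, 0.985, 0.0], [0.985, 0.17, 0.0], [0.0, 0.0, -1.0]]
ft_force: [0.6, 0.4, 0.3]
finger_gap: 0.601
finger_force: 0.0
t78.9 tcp [0.4363 0.3315 0.2298] yaw 9.8 | shift units (current axes) [ 0.25 -0.04  5.89] turn units 0.01 q6 27
```

Now the whole crank over and back.

```bash
python3 -m inch '[[-0.2,0.25,-0.04,1,0],[-0.2,0,0,1,0],[-0.2,0,0,1,0],[-0.2,0,0,1,0],[-0.2,0,0,1,0]]' 45 >/dev/null
python3 -m inch '[[-0.2,0,0,0.88,0],[-0.2,0,0,0,0],[1,0,0,0,0],[1,0,0,0,0],[1,0,0,0,0]]' 45
python3 -m inch '[[1,0,0.04,-0.48,0],[1,0,0.12,-0.46,0],[1,0,0.2,-0.43,0],[1,0,0.28,-0.39,0],[1,0,0.34,-0.34,0]]'
python3 -m inch '[[1,0,0.39,-0.28,0],[1,0,0.43,-0.2,0],[1,0,0.46,-0.12,0],[1,0,0.48,-0.04,0],[1,0,0.48,0.04,0]]'
python3 -m inch '[[1,0,0.46,0.12,0],[1,0,0.43,0.2,0],[1,0,0.39,0.28,0],[1,0,0.34,0.34,0],[1,0,0.28,0.39,0]]'
python3 -m inch '[[1,0,0.2,0.43,0],[1,0,0.12,0.46,0],[1,0,0.04,0.48,0],[1,0,0,0.1,0],[1,0,0,0.1,0]]'
python3 -m inch '[[1,0,0,0.05,0],[1,0,0,0,0],[1,0,0,0,0],[1,0,0,0,0],[1,0,0,0,0]]'
```

```text
time_s: 80.18
ee_pos: [0.4344, 0.3361, 0.113]
ee_rot: [[-0.17, 0.985, -0.0], [0.985, 0.17, 0.0], [0.0, -0.0, -1.0]]
ft_force: [-5.2, 0.2, 5.9]
finger_gap: 0.242
finger_force: 44.0
time_s: 80.8
ee_pos: [0.453, 0.3392, 0.1547]
ee_rot: [[-0.17, 0.985, -0.003], [0.985, 0.17, -0.0], [0.0, -0.003, -1.0]]
ft_force: [-6.4, 2.8, -4.5]
finger_gap: 0.239
finger_force: 44.8
time_s: 81.42
ee_pos: [0.4979, 0.3469, 0.1674]
ee_rot: [[-0.17, 0.985, -0.001], [0.985, 0.17, -0.0], [0.0, -0.001, -1.0]]
ft_force: [-7.3, 1.7, 2.0]
finger_gap: 0.239
finger_force: 45.4
time_s: 82.05
ee_pos: [0.5357, 0.3533, 0.1405]
ee_rot: [[-0.17, 0.985, -0.001], [0.985, 0.17, -0.0], [0.0, -0.001, -1.0]]
ft_force: [-6.9, 0.4, 1.6]
finger_gap: 0.239
finger_force: 45.5
time_s: 82.68
ee_pos: [0.5431, 0.3547, 0.1123]
ee_rot: [[-0.17, 0.985, 0.001], [0.985, 0.17, 0.0], [0.0, 0.001, -1.0]]
ft_force: [-16.0, -7.3, 41.4]
finger_gap: 0.243
finger_force: 49.5
time_s: 83.3
ee_pos: [0.5432, 0.3547, 0.1123]
ee_rot: [[-0.17, 0.985, 0.001], [0.985, 0.17, 0.001], [0.0, 0.001, -1.0]]
ft_force: [-15.8, -7.1, 37.8]
finger_gap: 0.242
finger_force: 49.2
```

```bash
python3 -m inch '[[1,0,0,-0.2,0],[1,0,-0.04,-0.48,0],[1,0,-0.12,-0.46,0],[1,0,-0.2,-0.43,0],[1,0,-0.28,-0.39,0]]' >/dev/null
python3 -m inch '[[1,0,-0.34,-0.34,0],[1,0,-0.39,-0.28,0],[1,0,-0.43,-0.2,0],[1,0,-0.46,-0.12,0],[1,0,-0.48,-0.04,0]]'
python3 -m inch '[[1,0,-0.48,0.04,0],[1,0,-0.46,0.12,0],[1,0,-0.43,0.2,0],[1,0,-0.39,0.28,0],[1,0,-0.34,0.34,0]]' >/dev/null
python3 -m inch '[[1,0,-0.28,0.39,0],[1,0,-0.2,0.43,0],[1,0,-0.12,0.46,0],[1,0,-0.04,0.48,0],[1,0,0,0.1,0]]'
python3 -m inch '[[1,0,0,0.05,0],[1,0,0,0,0],[1,0,0,0,0],[1,0,0,0,0],[1,0,0,0,0]]'
```

```text
time_s: 84.55
ee_pos: [0.4891, 0.3455, 0.168]
ee_rot: [[-0.17, 0.985, 0.002], [0.985, 0.17, 0.001], [0.001, 0.002, -1.0]]
ft_force: [2.3, -0.5, 10.6]
finger_gap: 0.241
finger_force: 46.3
time_s: 85.8
ee_pos: [0.4347, 0.3363, 0.1113]
ee_rot: [[-0.17, 0.985, -0.0], [0.985, 0.17, 0.0], [0.0, -0.0, -1.0]]
ft_force: [-14.8, -4.2, 47.0]
finger_gap: 0.241
finger_force: 51.1
time_s: 86.42
ee_pos: [0.4347, 0.3363, 0.1114]
ee_rot: [[-0.17, 0.985, 0.0], [0.985, 0.17, 0.001], [0.001, 0.0, -1.0]]
ft_force: [-14.6, -4.7, 44.3]
finger_gap: 0.242
finger_force: 50.8
```

```bash
python3 -m inch '[[-0.2,0,0,-0.15,0],[-0.2,0,0,0,0],[-0.2,0,0,-1,0],[-0.2,0,0,-1,0],[-0.2,0,0,-1,0]]' >/dev/null
python3 -m inch '[[1,-1,0.2,-1,0],[1,-1,0.2,-1,0],[1,-1,0.2,-1,0],[1,-1,0.2,0,0],[1,-1,0.2,0,0]]' >/dev/null
python3 -m inch '[[1,-1,0.2,0,0],[1,-1,0.2,0,0],[1,-1,0.2,0,0],[1,-1,0.2,0,0],[1,-1,0.2,0,0]]' >/dev/null
python3 -m inch '[[1,-1,0.2,0,0],[1,-1,0.2,0,0],[1,-1,0.2,0,0],[1,-0.4,0.15,0,0],[1,0,0,0,0]]'
python3 -m inch '[[1,0,0,1,0],[1,0,0,1,0],[1,0,0,1,0],[1,0,0,1,0],[1,0,0,1,0]]' >/dev/null
python3 -m inch '[[1,0,0,1,0],[1,0,0,0.6,0],[1,0,0,0.25,0],[1,0,0,0.25,0],[1,0,0,0.2,0]]'
python3 -m inch '[[1,0,0,0.2,0],[1,0,0,0.05,0],[1,0,0,0,0],[1,0,0,0,0],[1,0,0,0,0]]'
```

```text
time_s: 88.92
ee_pos: [0.5349, 0.0808, 0.231]
ee_rot: [[-0.169, 0.986, -0.0], [0.986, 0.169, 0.0], [0.0, -0.0, -1.0]]
ft_force: [-0.1, -0.6, 0.6]
finger_gap: 0.001
finger_force: 0.0
time_s: 90.18
ee_pos: [0.5351, 0.0814, 0.0856]
ee_rot: [[-0.17, 0.985, 0.001], [0.985, 0.17, 0.0], [0.0, 0.001, -1.0]]
ft_force: [-0.7, 0.4, 2.5]
finger_gap: -0.003
finger_force: 1.3
time_s: 90.8
ee_pos: [0.5348, 0.0812, 0.0804]
ee_rot: [[-0.17, 0.985, 0.0], [0.985, 0.17, -0.0], [-0.0, 0.0, -1.0]]
ft_force: [0.8, -0.5, 1.0]
finger_gap: -0.003
finger_force: 1.0
```

```bash
python3 -m inch '[[1,0,0,0.1,0],[1,0,0,0.03,0],[1,0,0,0,0],[1,0,0,0,0],[1,0,0,0,0]]'
python3 -m inch '[[1,0,0,0,0],[-0.2,0,0,-1,0],[-0.2,0,0,-1,0],[-0.2,0,0,-1,0],[-0.2,0,0,-1,0]]' >/dev/null
python3 -m inch '[[-0.2,0,0,-1,0],[-0.2,0,0,-1,0],[-0.2,0,0,-1,0],[-0.2,1,0,0,0],[-0.2,1,0,0,0]]' 45 >/dev/null
python3 -m inch '[[-0.2,1,0,0,0],[-0.2,0.9,0,0,0],[-0.2,0,0,1,0],[-0.2,0,0,1,0],[-0.2,0,0,0.9,0]]'
python3 - <<'E'
from h import *
delta((.5212,.1585,.159),9.7)
E
```

```text
time_s: 91.42
ee_pos: [0.5348, 0.0812, 0.0779]
ee_rot: [[-0.17, 0.985, 0.0], [0.985, 0.17, -0.0], [-0.0, 0.0, -1.0]]
ft_force: [0.3, -0.3, 4.5]
finger_gap: 0.003
finger_force: 2.6
time_s: 93.3
ee_pos: [0.5209, 0.159, 0.1587]
ee_rot: [[-0.171, 0.985, -0.001], [0.985, 0.171, -0.0], [-0.0, -0.001, -1.0]]
ft_force: [-0.3, 0.4, 0.7]
finger_gap: 0.598
finger_force: 0.0
t93.3 tcp [0.5209 0.159  0.1587] yaw 9.9 | shift units (current axes) [-0.03  0.01 -0.02] turn units 0.02 q6 7
```

```bash
python3 -m inch '[[1,0,0,0,0],[1,0,0,0,0],[1,0,0,0,0],[1,-0.3,0,0,0],[1,-0.3,0,0,0]]' 45
python3 -m inch '[[1,-0.6,0,0,0],[1,-0.6,0,0,0],[1,-0.6,0,0,0],[1,-0.6,0,0,0],[1,-0.6,0,0,0]]'
python3 -m inch '[[1,-0.6,0,0,0],[1,-0.6,0,0,0],[1,-0.3,0,0,0],[1,0,0,-0.3,0],[1,0,0,-1,0]]'
python3 -m inch '[[1,0,0,-1,0.5],[1,0,0,-1,0.5],[1,0,0,-1,0.5],[1,0,0,0,0],[1,0,0,0,0]]'
python3 - <<'E'
from h import *
delta((.577,-.108,.084),-.8)
E
```

```text
time_s: 93.92
ee_pos: [0.5238, 0.146, 0.1601]
ee_rot: [[-0.17, 0.985, 0.001], [0.985, 0.17, 0.0], [0.0, 0.001, -1.0]]
ft_force: [0.4, 1.7, 1.4]
finger_gap: 0.154
finger_force: 46.2
time_s: 94.55
ee_pos: [0.5339, 0.0863, 0.1598]
ee_rot: [[-0.17, 0.985, 0.0], [0.985, 0.17, 0.0], [0.0, 0.0, -1.0]]
ft_force: [0.2, 1.5, 5.5]
finger_gap: 0.151
finger_force: 46.7
time_s: 95.18
ee_pos: [0.5374, 0.0569, 0.1847]
ee_rot: [[-0.17, 0.985, -0.003], [0.985, 0.17, -0.001], [-0.0, -0.004, -1.0]]
ft_force: [0.9, -0.4, -2.5]
finger_gap: 0.15
finger_force: 45.6
time_s: 95.8
ee_pos: [0.538, 0.0574, 0.2446]
ee_rot: [[0.007, 1.0, -0.002], [1.0, -0.007, -0.0], [-0.0, -0.002, -1.0]]
ft_force: [-0.3, -0.2, -2.5]
finger_gap: 0.149
finger_force: 45.7
t95.8 tcp [0.538  0.0574 0.2446] yaw -0.4 | shift units (current axes) [-8.25  2.02  8.03] turn units 0.05 q6 6
```

```bash
python3 -m inch '[[1,-1,0.25,0,0.05],[1,-1,0.25,0,0],[1,-1,0.25,0,0],[1,-1,0.25,0,0],[1,-1,0.25,0,0]]' >/dev/null
python3 -m inch '[[1,-1,0.25,0,0],[1,-1,0.25,0,0],[1,-1,0.25,0,0],[1,-0.25,0,0,0],[1,0,0,0,0]]' >/dev/null
python3 -m inch '[[1,0,0,1,0],[1,0,0,1,0],[1,0,0,1,0],[1,0,0,1,0],[1,0,0,1,0]]' 
python3 -m inch '[[1,0,0,1,0],[1,0,0,1,0],[1,0,0,0.7,0],[1,0,0,0.3,0],[1,0,0,0.1,0]]'
```

```text
time_s: 97.68
ee_pos: [0.5764, -0.1071, 0.1452]
ee_rot: [[0.014, 1.0, 0.0], [1.0, -0.014, 0.0], [0.0, 0.0, -1.0]]
ft_force: [-1.3, 0.2, -1.8]
finger_gap: 0.153
finger_force: 45.6
time_s: 98.3
ee_pos: [0.5765, -0.1081, 0.0844]
ee_rot: [[0.014, 1.0, -0.0], [1.0, -0.014, -0.0], [-0.0, -0.0, -1.0]]
ft_force: [-6.1, -3.7, 14.0]
finger_gap: 0.151
finger_force: 48.0
```

```bash
python3 -m inch '[[0.5,0,0,0,0],[0,0,0,0,0],[0,0,0,0,0],[-0.1,0,0,-1,0],[-0.1,0,0,-1,0]]' >/dev/null
python3 -m inch '[[-0.2,0,0,-1,0],[-0.2,0,0,-1,0],[-0.2,0,0,-1,0],[-0.2,0,0,-1,0],[-0.2,0,0,-1,0]]' >/dev/null
python3 - <<'E'
from h import *
delta((.6086,-.2609,.225),-22)
E
```

```text
t99.5 tcp [ 0.5764 -0.108   0.2245] yaw -0.8 | shift units (current axes) [-7.62  1.72 -0.03] turn units 3.08 q6 -10
```

```bash
python3 -m inch '[[-0.2,-1,0.2,0,0],[-0.2,-1,0.2,0,0],[-0.2,-1,0.2,0,0],[-0.2,-1,0.2,0,0],[-0.2,-1,0.2,0,0]]' >/dev/null
python3 -m inch '[[-0.2,-1,0.2,0,0],[-0.2,-1,0.2,0,0],[-0.2,-0.6,0.3,0,1],[-0.2,0,0,0,1],[-0.2,0,0,0,1]]' >/dev/null
python3 -m inch '[[-0.2,0,0,0,0.08],[-0.2,0,0,0,0],[-0.2,0,0,0,0],[-0.2,0,0,0,0],[-0.2,0,0,0,0]]' >/dev/null
python3 - <<'E'
from h import *
p=wcam("wrist","w10")[0]
delta((.6086,-.2609,.2),-22)
cv2.imwrite("pics/c10.png",cv2.resize(p[80:280,110:390,::-1],None,fx=2.8,fy=2.8,interpolation=cv2.INTER_CUBIC))
E
```

```text
t101.5 tcp [ 0.6082 -0.2604  0.2237] yaw -22.0 | shift units (current axes) [-0.01  0.03  1.19] turn units 0.0 q6 -1
```

View pics/c10.png

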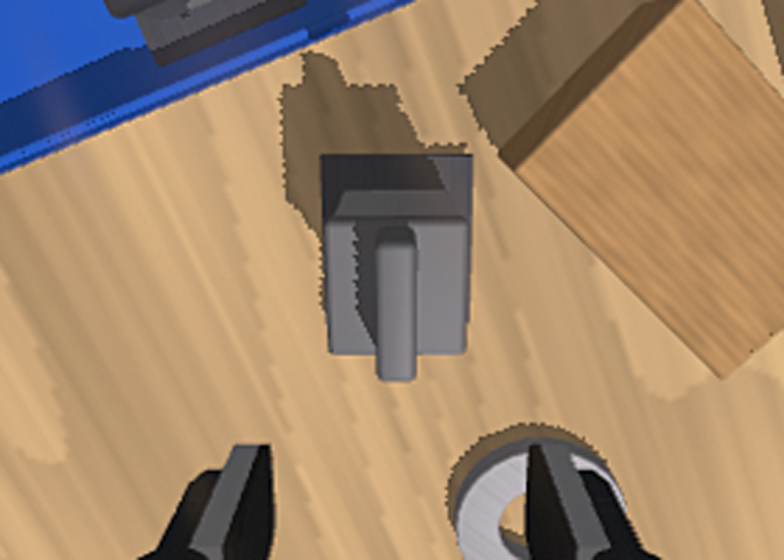

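Tall canister: the fin top spans columns 377–416, rows 243–380, aligned with the tool. The foot's back edge is at row 155.

```bash
python3 - <<'E'
from h import *
c=load("w10");f=lambda x,y:(110+x/2.8,80+y/2.8)
p=[onz(c,f(*q),.12) for q in((378,243),(416,243),(377,380),(415,380))];m=np.mean(p,0);e=p[0]+p[1]-p[2]-p[3];print(m,"len",np.linalg.norm(e)/2,np.linalg.norm(p[1]-p[0]),"az",np.degrees(np.arctan2(e[1],e[0])))
q=[onz(c,f(*q),.1) for q in((378,243),(377,380))];print("len if .1",np.linalg.norm(q[0]-q[1]))
delta((*m[:2],.098),np.degrees(np.arctan2(e[1],e[0]))-90)
E
```

```text
[ 0.6083 -0.2597  0.12  ] len 0.04789242607470303 0.012281695995319636 az 67.50093387456288
len if .1 0.05178991621719776
t101.5 tcp [ 0.6082 -0.2604  0.2237] yaw -22.0 | shift units (current axes) [ 0.03 -0.01  6.29] turn units 0.07 q6 -1
```

```bash
python3 -m inch '[[-0.2,0,0,1,0.06],[-0.2,0,0,1,0],[-0.2,0,0,1,0],[-0.2,0,0,1,0],[-0.2,0,0,1,0]]' 50 >/dev/null
python3 -m inch '[[-0.2,0,0,1,0],[-0.2,0,0,0.28,0],[1,0,0,0,0],[1,0,0,0,0],[1,0,0,0,0]]' 50
python3 -m inch '[[1,0,0,-1,0],[1,0,0,-1,0],[1,0,0,-1,0],[1,0,0,-1,0],[1,0,0,-1,0]]'
python3 -m inch '[[1,0,0,-1,-1],[1,0,0,-1,-1],[1,0,0,-1,-1],[1,0,0,-1,-1],[1,0,0,-0.5,-0.65]]'
python3 - <<'E'
from h import *
delta((.5382,.0596,.2),9.7)
E
```

```text
time_s: 102.72
ee_pos: [0.6084, -0.2606, 0.0988]
ee_rot: [[0.382, 0.924, 0.001], [0.924, -0.382, -0.0], [-0.0, 0.001, -1.0]]
ft_force: [-0.6, 1.1, -1.1]
finger_gap: 0.155
finger_force: 54.3
time_s: 103.35
ee_pos: [0.6082, -0.2605, 0.1998]
ee_rot: [[0.382, 0.924, 0.0], [0.924, -0.382, -0.0], [0.0, 0.001, -1.0]]
ft_force: [-1.1, -0.6, -3.0]
finger_gap: 0.149
finger_force: 53.7
time_s: 103.98
ee_pos: [0.6085, -0.2606, 0.2903]
ee_rot: [[-0.169, 0.986, 0.002], [0.986, 0.169, -0.001], [-0.001, 0.002, -1.0]]
ft_force: [-0.2, 0.3, -2.7]
finger_gap: 0.15
finger_force: 53.7
t104.0 tcp [ 0.6085 -0.2606  0.2903] yaw 9.7 | shift units (current axes) [16.38 -0.77  4.5 ] turn units 0.0 q6 -33
```

```bash
for i in 1 2 3; do python3 -m inch '[[1,1,-0.05,0,0],[1,1,-0.05,0,0],[1,1,-0.05,0,0],[1,1,-0.05,0,0],[1,1,-0.05,0,0]]' >/dev/null; done
python3 -m inch '[[1,1,0,0.5,0],[1,0.4,0,1,0],[1,0,0,1,0],[1,0,0,0.5,0],[1,0,0,0,0]]' 
python3 - <<'E'
from h import *
delta((.5385,.0594,.18),9.7)
E
```

```text
time_s: 106.48
ee_pos: [0.5386, 0.0607, 0.2272]
ee_rot: [[-0.166, 0.986, -0.002], [0.986, 0.166, -0.0], [0.0, -0.002, -1.0]]
ft_force: [0.2, -1.1, -2.9]
finger_gap: 0.153
finger_force: 53.7
t106.5 tcp [0.5386 0.0607 0.2272] yaw 9.5 | shift units (current axes) [-0.06 -0.01  2.36] turn units -0.02 q6 -3
```

```bash
python3 -m inch '[[1,-0.05,0,1,-0.02],[1,0,0,0.9,0],[1,0,0,0.45,0],[1,0,0,0,0],[1,0,0,0,0]]'
python3 -m inch '[[1,0.4,0,0,0],[1,0.4,0,0,0],[1,0.4,0,0,0],[1,0.4,0,0,0],[1,0.4,0,0,0]]'
python3 -m inch '[[1,0.5,0,0,0],[1,0.5,0,0,0],[1,0.5,0,0,0],[1,0.5,0,0,0],[1,0.5,0,0,0]]'
python3 -m inch '[[1,0.4,0,0,0],[1,0.2,0,0,0],[1,0.15,0,0,0],[1,0.1,0,0,0],[1,0,0,0,0]]'
python3 -m inch '[[1,0.15,0,0,0],[1,0.15,0,0,0],[1,0.15,0,0,0],[1,0.1,0,0,0],[1,0,0,0,0]]'
```

```text
time_s: 107.1
ee_pos: [0.5397, 0.0596, 0.182]
ee_rot: [[-0.168, 0.986, 0.001], [0.986, 0.168, 0.0], [-0.0, 0.001, -1.0]]
ft_force: [-0.5, 0.9, -1.4]
finger_gap: 0.152
finger_force: 54.0
time_s: 107.72
ee_pos: [0.5324, 0.0996, 0.1811]
ee_rot: [[-0.168, 0.986, -0.0], [0.986, 0.168, -0.0], [-0.0, -0.0, -1.0]]
ft_force: [0.1, -0.2, -1.1]
finger_gap: 0.151
finger_force: 54.0
time_s: 108.35
ee_pos: [0.524, 0.1489, 0.1811]
ee_rot: [[-0.168, 0.986, -0.0], [0.986, 0.168, -0.0], [-0.0, -0.0, -1.0]]
ft_force: [-0.6, -0.3, -1.9]
finger_gap: 0.15
finger_force: 54.0
time_s: 108.98
ee_pos: [0.5213, 0.1648, 0.181]
ee_rot: [[-0.168, 0.986, -0.0], [0.986, 0.168, -0.0], [-0.0, -0.0, -1.0]]
ft_force: [1.0, -4.4, -1.8]
finger_gap: 0.153
finger_force: 54.0
time_s: 109.6
ee_pos: [0.5191, 0.1754, 0.1808]
ee_rot: [[-0.168, 0.986, -0.001], [0.986, 0.168, -0.001], [-0.001, -0.001, -1.0]]
ft_force: [1.7, -4.5, -1.9]
finger_gap: 0.151
finger_force: 53.8
```

```bash
python3 -m inch '[[1,0.15,0,0,0],[1,0.1,0,0,0],[1,0.05,0,0,0],[1,0,0,0,0],[1,0,0,0,0]]'
python3 -m inch '[[1,0.1,0,0,0],[1,0.05,0,0,0],[1,0,0,0,0],[1,0,0,0,0],[1,0,0,0,0]]'
```

```text
time_s: 110.22
ee_pos: [0.5182, 0.1792, 0.1805]
ee_rot: [[-0.168, 0.986, -0.001], [0.986, 0.168, -0.004], [-0.004, -0.002, -1.0]]
ft_force: [2.5, -15.9, -2.7]
finger_gap: 0.151
finger_force: 53.7
time_s: 110.85
ee_pos: [0.5181, 0.1797, 0.1805]
ee_rot: [[-0.169, 0.986, -0.0], [0.986, 0.169, -0.008], [-0.008, -0.002, -1.0]]
ft_force: [4.3, -29.2, -0.2]
finger_gap: 0.148
finger_force: 53.9
```

```bash
python3 -m inch '[[1,-0.2,0,0,0],[1,-0.2,0,0,0],[1,-0.2,0,0,0],[1,-0.2,0,0,0],[1,0,0,0,0]]'
python3 -m inch '[[1,-0.2,0,0,0],[1,-0.1,0,0,0],[1,0,0,0,0],[1,0,0,0,0],[1,0,0,0,0]]'
```

```text
time_s: 111.48
ee_pos: [0.5203, 0.17, 0.1812]
ee_rot: [[-0.167, 0.986, -0.001], [0.986, 0.167, 0.002], [0.002, -0.0, -1.0]]
ft_force: [-2.5, 4.2, -2.8]
finger_gap: 0.153
finger_force: 53.6
time_s: 112.1
ee_pos: [0.5214, 0.1643, 0.1813]
ee_rot: [[-0.168, 0.986, -0.0], [0.986, 0.168, 0.002], [0.002, 0.0, -1.0]]
ft_force: [-2.5, 4.9, -2.8]
finger_gap: 0.148
finger_force: 53.6
```

```bash
python3 -m inch '[[1,-0.15,0,0,0],[1,-0.1,0,0,0],[1,0,0,0,0],[1,0,0,0,0],[1,0,0,0,0]]'
```

```text
time_s: 112.72
ee_pos: [0.5218, 0.16, 0.1807]
ee_rot: [[-0.168, 0.986, -0.001], [0.986, 0.168, 0.003], [0.003, -0.001, -1.0]]
ft_force: [-2.1, 9.1, -7.6]
finger_gap: 0.15
finger_force: 52.5
```

```bash
python3 -m inch '[[1,-0.15,0,0,0],[1,0,0,0,0],[1,0,0,0,0],[1,0,0,0,0],[1,0,0,0,0]]'
```

```text
time_s: 113.35
ee_pos: [0.5219, 0.1593, 0.1807]
ee_rot: [[-0.167, 0.986, -0.002], [0.986, 0.167, 0.007], [0.007, -0.0, -1.0]]
ft_force: [-4.6, 21.4, -9.6]
finger_gap: 0.15
finger_force: 52.3
```

```bash
python3 -m inch '[[1,0.4,0,0,0],[0,0,0,0,0],[-0.2,0,0,0,0],[-0.2,0,0,-1,0],[-0.2,0,0,-1,0]]' >/dev/null
python3 -m inch '[[-0.2,0,0,-1,0],[-0.2,1,-0.3,-0.5,0],[-0.2,1,-0.3,0,0],[-0.2,1,-0.3,0,0],[-0.2,1,-0.3,0,0]]' >/dev/null
python3 -m inch '[[-0.2,1,-0.3,0,0],[-0.2,1,-0.3,0,0],[-0.2,1,-0.3,0,0],[-0.2,1,-0.3,0,0],[-0.2,1,-0.3,0,0]]'
python3 - <<'E'
from h import *
delta((.4346,.3363,.113),9.7)
E
```

```text
time_s: 115.22
ee_pos: [0.4382, 0.3319, 0.2515]
ee_rot: [[-0.168, 0.986, 0.001], [0.986, 0.168, 0.001], [0.0, 0.001, -1.0]]
ft_force: [0.2, -0.4, 0.1]
finger_gap: 0.601
finger_force: 0.0
t115.2 tcp [0.4382 0.3319 0.2515] yaw 9.6 | shift units (current axes) [ 0.24 -0.15  6.93] turn units -0.01 q6 27
```

```bash
python3 -m inch '[[-0.2,0.24,-0.15,1,0],[-0.2,0,0,1,0],[-0.2,0,0,1,0],[-0.2,0,0,1,0],[-0.2,0,0,1,0]]' 45 >/dev/null
python3 -m inch '[[-0.2,0,0,1,0],[-0.2,0,0,0.9,0],[-0.2,0,0,0,0],[1,0,0,0,0],[1,0,0,0,0]]' 45 >/dev/null
python3 -m inch '[[1,0,0,0,0],[1,0,0.04,-0.48,0],[1,0,0.12,-0.46,0],[1,0,0.2,-0.43,0],[1,0,0.28,-0.39,0]]'
python3 -m inch '[[1,0,0.34,-0.34,0],[1,0,0.39,-0.28,0],[1,0,0.43,-0.2,0],[1,0,0.46,-0.12,0],[1,0,0.48,-0.04,0]]'
python3 -m inch '[[1,0,0.48,0.04,0],[1,0,0.46,0.12,0],[1,0,0.43,0.2,0],[1,0,0.39,0.28,0],[1,0,0.34,0.34,0]]'
python3 -m inch '[[1,0,0.28,0.39,0],[1,0,0.2,0.43,0],[1,0,0.12,0.46,0],[1,0,0.04,0.48,0],[1,0,0,0.1,0]]'
python3 -m inch '[[1,0,0,0.1,0],[1,0,0,0.05,0],[1,0,0,0,0],[1,0,0,0,0],[1,0,0,0,0]]'
```

```text
time_s: 117.1
ee_pos: [0.4464, 0.3379, 0.1487]
ee_rot: [[-0.168, 0.986, -0.002], [0.986, 0.168, -0.0], [0.0, -0.002, -1.0]]
ft_force: [-3.8, 5.1, -6.6]
finger_gap: 0.24
finger_force: 44.7
time_s: 117.72
ee_pos: [0.4877, 0.3449, 0.169]
ee_rot: [[-0.168, 0.986, -0.002], [0.986, 0.168, 0.0], [0.0, -0.002, -1.0]]
ft_force: [-8.2, 2.4, 2.4]
finger_gap: 0.235
finger_force: 45.6
time_s: 118.35
ee_pos: [0.5302, 0.3522, 0.1495]
ee_rot: [[-0.168, 0.986, 0.0], [0.986, 0.168, 0.001], [0.001, 0.0, -1.0]]
ft_force: [-6.3, 1.0, 3.6]
finger_gap: 0.24
finger_force: 45.7
time_s: 118.98
ee_pos: [0.5431, 0.3545, 0.1133]
ee_rot: [[-0.168, 0.986, 0.001], [0.986, 0.168, 0.001], [0.001, 0.001, -1.0]]
ft_force: [-11.7, -2.8, 32.8]
finger_gap: 0.241
finger_force: 48.6
time_s: 119.6
ee_pos: [0.5432, 0.3545, 0.1131]
ee_rot: [[-0.168, 0.986, 0.002], [0.986, 0.168, 0.001], [0.001, 0.003, -1.0]]
ft_force: [-14.9, -6.0, 45.3]
finger_gap: 0.241
finger_force: 49.9
```

```bash
python3 -m inch '[[1,0,0,-0.25,0],[1,0,-0.04,-0.48,0],[1,0,-0.12,-0.46,0],[1,0,-0.2,-0.43,0],[1,0,-0.28,-0.39,0]]' >/dev/null
python3 -m inch '[[1,0,-0.34,-0.34,0],[1,0,-0.39,-0.28,0],[1,0,-0.43,-0.2,0],[1,0,-0.46,-0.12,0],[1,0,-0.48,-0.04,0]]'
python3 -m inch '[[1,0,-0.48,0.04,0],[1,0,-0.46,0.12,0],[1,0,-0.43,0.2,0],[1,0,-0.39,0.28,0],[1,0,-0.34,0.34,0]]' >/dev/null
python3 -m inch '[[1,0,-0.28,0.39,0],[1,0,-0.2,0.43,0],[1,0,-0.12,0.46,0],[1,0,-0.04,0.48,0],[1,0,0,0.1,0]]'
python3 -m inch '[[1,0,0,0.05,0],[1,0,0,0,0],[1,0,0,0,0],[1,0,0,0,0],[1,0,0,0,0]]'
```

```text
time_s: 120.85
ee_pos: [0.4883, 0.3451, 0.169]
ee_rot: [[-0.168, 0.986, 0.001], [0.986, 0.168, 0.001], [0.001, 0.002, -1.0]]
ft_force: [0.0, 3.7, 6.1]
finger_gap: 0.24
finger_force: 46.0
time_s: 122.1
ee_pos: [0.4346, 0.336, 0.1131]
ee_rot: [[-0.168, 0.986, 0.001], [0.986, 0.168, 0.001], [0.0, 0.001, -1.0]]
ft_force: [-9.7, -3.6, 42.6]
finger_gap: 0.237
finger_force: 49.6
time_s: 122.72
ee_pos: [0.4346, 0.336, 0.1131]
ee_rot: [[-0.168, 0.986, 0.001], [0.986, 0.168, 0.001], [0.001, 0.001, -1.0]]
ft_force: [-9.1, -2.1, 39.3]
finger_gap: 0.237
finger_force: 49.5
```

```bash
python3 -m inch '[[-0.2,0,0,-0.15,0],[-0.2,0,0,0,0],[-0.2,0,0,-1,0],[-0.2,0,0,-1,0],[-0.2,0,0,-1,0]]' >/dev/null
python3 -m inch '[[1,-1,0.2,-1,0],[1,-1,0.2,-1,0],[1,-1,0.2,-1,0],[1,-1,0.2,-1,0],[1,-1,0.2,0,0]]' >/dev/null
python3 -m inch '[[1,-1,0.2,0,0],[1,-1,0.2,0,0],[1,-1,0.2,0,0],[1,-1,0.2,0,0],[1,-1,0.2,0,0]]' >/dev/null
python3 -m inch '[[1,-1,0.2,0,0],[1,-1,0.2,0,0],[1,-1,0.2,0,0],[1,-0.4,0.15,0,0],[1,0,0,0,0]]'
python3 -m inch '[[1,0,0,1,1],[1,0,0,1,1],[1,0,0,1,1],[1,0,0,1,1],[1,0,0,1,1]]' >/dev/null
python3 -m inch '[[1,0,0,1,1],[1,0,0,1,0.5],[1,0,0,0.8,0],[1,0,0,0.25,0],[1,0,0,0,0]]'
python3 - <<'E'
from h import *
delta((.5345,.0813,.078),9.7)
E
```

```text
time_s: 125.22
ee_pos: [0.5336, 0.0803, 0.2528]
ee_rot: [[-0.167, 0.986, -0.001], [0.986, 0.167, -0.0], [0.0, -0.001, -1.0]]
ft_force: [-0.0, 0.9, 1.0]
finger_gap: 0.004
finger_force: 0.0
time_s: 126.48
ee_pos: [0.5336, 0.0808, 0.0921]
ee_rot: [[0.573, 0.819, -0.0], [0.819, -0.573, 0.0], [-0.0, -0.0, -1.0]]
ft_force: [0.3, 0.0, 0.7]
finger_gap: 0.002
finger_force: 0.0
t126.5 tcp [0.5336 0.0808 0.0921] yaw -35.0 | shift units (current axes) [0.04 0.02 0.7 ] turn units -6.5 q6 43
```

```bash
python3 -m inch '[[1,0,0,0.25,0],[1,0,0,0.25,0],[1,0,0,0.2,0],[1,0,0,0,0],[1,0,0,0,0]]'
python3 -m inch '[[1,0,0,0.03,0],[1,0,0,0,0],[1,0,0,0,0],[1,0,0,0,0],[1,0,0,0,0]]'
python3 -m inch '[[-0.2,0,0,-1,-1],[-0.2,0,0,-1,-1],[-0.2,0,0,-1,-1],[-0.2,0,0,-1,-1],[-0.2,0,0,-1,-1]]' 45 >/dev/null
python3 -m inch '[[-0.2,0,0,-1,-1],[-0.2,0,0,-1,-0.5],[-0.2,0,0,-1,0],[-0.2,0,0,0,0],[-0.2,0,0,0,0]]'
python3 - <<'E'
from h import *
delta((.5212,.1585,.18),9.7)
E
```

```text
time_s: 127.1
ee_pos: [0.5336, 0.0806, 0.0781]
ee_rot: [[0.574, 0.819, 0.0], [0.819, -0.574, -0.0], [-0.0, 0.0, -1.0]]
ft_force: [-0.3, -0.2, 2.1]
finger_gap: 0.001
finger_force: 1.3
time_s: 127.72
ee_pos: [0.5337, 0.0806, 0.0778]
ee_rot: [[0.574, 0.819, 0.0], [0.819, -0.574, 0.0], [0.0, 0.0, -1.0]]
ft_force: [0.0, -0.1, 5.9]
finger_gap: 0.0
finger_force: 3.1
time_s: 128.98
ee_pos: [0.5329, 0.0806, 0.2365]
ee_rot: [[-0.168, 0.986, -0.001], [0.986, 0.168, -0.0], [0.0, -0.001, -1.0]]
ft_force: [0.8, 0.1, -0.2]
finger_gap: 0.601
finger_force: 0.0
t129.0 tcp [0.5329 0.0806 0.2365] yaw 9.7 | shift units (current axes) [3.94 0.08 2.82] turn units -0.0 q6 -1
```

```bash
python3 -m inch '[[-0.2,1,0.08,0,0],[-0.2,1,0,0,0],[-0.2,1,0,0,0],[-0.2,0.94,0,0,0],[-0.2,0,0,1,0]]' 50 >/dev/null
python3 -m inch '[[-0.2,0,0,1,0],[-0.2,0,0,0.8,0],[-0.2,0,0,0,0],[1,0,0,0,0],[1,0,0,0,0]]' 50
python3 -m inch '[[1,0,0,0,0],[1,-0.3,0,0,0],[1,-0.3,0,0,0],[1,-0.4,0,0,0],[1,-0.4,0,0,0]]' 50
python3 -m inch '[[1,-0.6,0,0,0],[1,-0.6,0,0,0],[1,-0.6,0,0,0],[1,-0.6,0,0,0],[1,-0.6,0,0,0]]'
python3 - <<'E'
from h import *
delta((.5385,.0574,.18),9.7)
E
```

```text
time_s: 130.22
ee_pos: [0.5225, 0.1588, 0.1823]
ee_rot: [[-0.168, 0.986, 0.001], [0.986, 0.168, 0.0], [0.0, 0.001, -1.0]]
ft_force: [-0.3, -0.7, -0.6]
finger_gap: 0.183
finger_force: 0.0
time_s: 130.85
ee_pos: [0.527, 0.1307, 0.1819]
ee_rot: [[-0.168, 0.986, 0.001], [0.986, 0.168, 0.001], [0.001, 0.001, -1.0]]
ft_force: [-0.3, 2.7, 6.7]
finger_gap: 0.148
finger_force: 51.9
time_s: 131.48
ee_pos: [0.5371, 0.0713, 0.1819]
ee_rot: [[-0.167, 0.986, 0.001], [0.986, 0.167, 0.001], [0.0, 0.001, -1.0]]
ft_force: [-1.0, 2.2, 6.2]
finger_gap: 0.149
finger_force: 51.9
t131.5 tcp [0.5371 0.0713 0.1819] yaw 9.6 | shift units (current axes) [-0.7  -0.05  0.09] turn units -0.01 q6 -2
```

```bash
python3 -m inch '[[1,-0.5,0,0,0],[1,-0.25,0,0,0],[1,0,0,-0.3,0],[1,0,0,-1,0],[1,0,0,-1,0]]' >/dev/null
python3 -m inch '[[1,0,0,-1,0.5],[1,0,0,-0.5,0.5],[1,0,0,0,0.5],[1,0,0,0,0.03],[1,0,0,0,0]]'
python3 - <<'E'
from h import *
delta((.482,-.107,.104),-.8)
E
```

```text
time_s: 132.72
ee_pos: [0.5388, 0.0569, 0.257]
ee_rot: [[0.014, 1.0, -0.001], [1.0, -0.014, -0.0], [-0.0, -0.001, -1.0]]
ft_force: [-0.2, -0.3, -3.7]
finger_gap: 0.154
finger_force: 50.7
t132.7 tcp [0.5388 0.0569 0.257 ] yaw -0.8 | shift units (current axes) [-8.23 -2.72  7.65] turn units 0.0 q6 7
```

```bash
python3 -m inch '[[1,-1,-0.33,0,0],[1,-1,-0.33,0,0],[1,-1,-0.33,0,0],[1,-1,-0.33,0,0],[1,-1,-0.33,0,0]]' >/dev/null
python3 -m inch '[[1,-1,-0.33,0,0],[1,-1,-0.33,0,0],[1,-1,-0.33,0,0],[1,-0.23,-0.08,0,0],[1,0,0,0,0]]' >/dev/null
python3 -m inch '[[1,0,0,1,0],[1,0,0,1,0],[1,0,0,1,0],[1,0,0,1,0],[1,0,0,1,0]]' 
python3 -m inch '[[1,0,0,1,0],[1,0,0,1,0],[1,0,0,0.4,0],[1,0,0,0.2,0],[1,0,0,0,0]]'
```

```text
time_s: 134.6
ee_pos: [0.4827, -0.1062, 0.1569]
ee_rot: [[0.014, 1.0, 0.0], [1.0, -0.014, 0.0], [0.0, 0.0, -1.0]]
ft_force: [0.2, 0.3, -3.7]
finger_gap: 0.153
finger_force: 50.6
time_s: 135.22
ee_pos: [0.4827, -0.1069, 0.1067]
ee_rot: [[0.014, 1.0, 0.0], [1.0, -0.014, -0.001], [-0.001, 0.0, -1.0]]
ft_force: [-5.1, -1.1, 7.5]
finger_gap: 0.149
finger_force: 52.2
```

```bash
python3 -m inch '[[1,0,0,0.05,0],[0.5,0,0,0,0],[0,0,0,0,0],[0,0,0,0,0],[-0.1,0,0,-1,0]]'
python3 -m inch '[[-0.2,0,0,-1,0],[-0.2,0,0,-1,0],[-0.2,0,0,-1,0],[-0.2,0,0,-1,0],[-0.2,0,0,-1,0]]' >/dev/null
for i in 1 2; do python3 -m inch '[[-0.2,-1,-1,-0.5,0],[-0.2,-1,-1,-0.5,0],[-0.2,-1,-1,-0.5,0],[-0.2,-1,-1,0,0],[-0.2,-1,0,0,0]]'>/dev/null; done
python3 -m inch '[[-0.2,-1,0,0,0],[-0.2,-1,0,0,0],[-0.2,0,0,0,0],[-0.2,0,0,0,0],[-0.2,0,0,0,0]]'
python3 - <<'E'
from h import *
a=wcam("top","t11")[0];b=wcam("scene","s11")[0]
cv2.imwrite("pics/c11.png",np.hstack([cv2.resize(a[120:280,90:410,::-1],(800,400),interpolation=cv2.INTER_CUBIC)]))
i=np.vstack([cv2.resize(a[125:275,90:410,::-1],(640,300),interpolation=cv2.INTER_CUBIC),cv2.resize(b[120:260,160:420,::-1],(640,300),interpolation=cv2.INTER_CUBIC)])
cv2.imwrite("pics/c11.png",i)
E
```

```text
time_s: 135.85
ee_pos: [0.4814, -0.1064, 0.1236]
ee_rot: [[0.015, 1.0, -0.003], [1.0, -0.015, 0.001], [0.001, -0.003, -1.0]]
ft_force: [0.4, -0.4, 1.0]
finger_gap: 0.55
finger_force: 0.0
time_s: 138.35
ee_pos: [0.3189, -0.3437, 0.2844]
ee_rot: [[0.014, 1.0, -0.0], [1.0, -0.014, 0.0], [0.0, -0.0, -1.0]]
ft_force: [-0.2, 0.4, 0.5]
finger_gap: 0.598
finger_force: 0.0
```

View pics/c11.png

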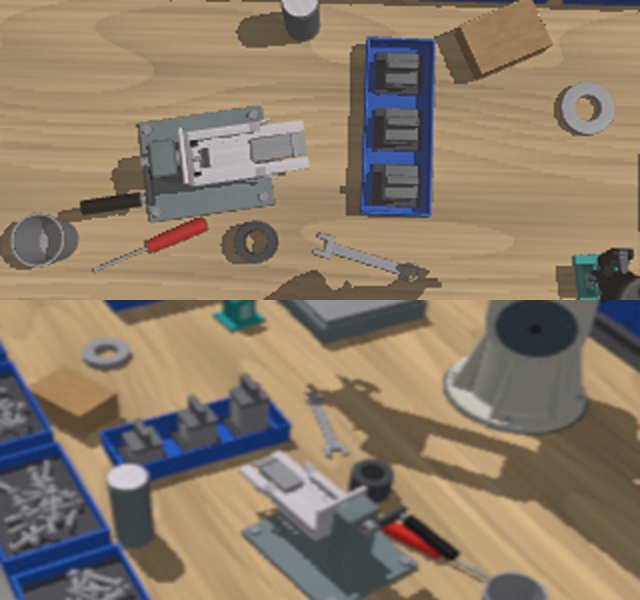

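All three canisters stand in the trough (composite 398,73; 398,128; 398,184). The cradle is upright and empty, the bystanders are where they started, and the arm is clear.

```bash
python3 -c "
from rig import hand_in
print(hand_in())"
```

```text
the job is handed in; nothing more can be done
None
```

The job is handed in: the short, medium and tall canisters were turned over in that order and now stand in the blue trough, with the cradle upright and the other things on the bench undisturbed in the last camera views.

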